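Raise a sneaker to painting height on riser boards

ROBOT

A 6-joint arm with a two-finger parallel gripper is mounted at the origin on the work surface. World frame = base frame: x ahead of the robot, y to its left, z up, the work surface at z = 0. Lengths are in m, angles in degrees, forces in N, time in s.
With the tool pointing down it reaches from about 0.3 to 0.75 m from the base axis. Payload 8.5 kg.
Tool frame: the origin (TCP) lies between the finger pads; the fingertips stand 19 mm ahead of it and the grasp point (between the pads) is the TCP; z points along the fingers, y is the direction in which the jaws open and shut (so a half turn about z gives the same grasp; the last joint's range is limited). The gripper opens to 85 mm and grips with 20 to 120 N. Pads are 22 mm wide; open, the fingers measure 114 mm over their backs; the gripper's body (76 mm by 85 mm) begins 54 mm behind the grasp point. The pads swing forward as they close: fully open they stand 13 mm farther back than shut.
Start: joints at [52.638, 21.807, 74.336, -0, 83.858, -12.336], TCP at [0.233, 0.498, 0.25] pointing down, gripper open.
Joint ranges: [-178.18, 178.18], [-50.72, 133.34], [12.68, 142.11], [-81.47, 261.47], [9.98, 163.14], [-165.26, 165.26]. Speed limits (degrees/s): [136.94, 136.94, 180, 180, 180, 180].

INTERFACE

Orientations are given as a 3x3 rotation matrix whose columns are the frame's x, y, z axes.
In Python, from rig import env gives the robot as it stands.
- The arm moves only by the shell command python3 -m pendant 'ROWS' [OPENING] [FORCE]. ROWS is JSON, a list of rows, each a list of 2 entries, a list of its own where there are three numbers: the shift along the tool's x, y, z scaled (see below), then the turn, a rotation vector about the tool's x, y, z scaled (see below). A call has 1 to 20 rows; each row shifts and turns the commanded pose from where the row before left it, along the tool's axes as they then stand; what a row does not reach is not made up. The controller multiplies each number of a shift by 0.1 m and each number of a turn by pi/2 rad. A row lasts 1/8 s, in which the tool goes at most 62.5 mm and 10.7 degrees, less where a joint would pass 70% of its speed; a pose out of reach is approached as far as the arm can. A call with a number of a shift or a turn outside -1 to 1 is refused whole. A call with a gripper value outside its range is refused whole. OPENING is the gripper command: -1 is shut, 1 is fully open, values between are in proportion, set as the call begins (- or left out, the last holds). The fingers move at their own pace and stop on an object; FORCE is the grip in N (left out, the last holds). Time passes only in rows, so rows that do not move let the fingers close. It gives the time, the measured TCP pose, the force and the opening at its end, in the units of the state.
- env.observe(): the state, without advancing time (a new reading comes with each control period).
- env.get_image(name): name is "scene" or "top"; returns a dict with "image" (384x512x3 uint8, red, green, blue), "K" (3x3 intrinsics, pixels), "distortion" ([k1, k2, p1, p2, k3] as OpenCV has them; the pictures are not rectified), "R" (3x3) and "t" (3): a world point X has camera coordinates R X + t. Camera axes: x right, y down, z forward; pixel columns grow to the right and rows downward; lengths in m; the calibration is good to about 2 mm. A picture is of the moment at which its call begins. There is no depth.
- env.close_job(): hands the job in, once; it reports no verdict.
The state is a dict: "time_s": time; "q": joint angles; "qvel": joint speeds; "joint_efforts": joint torques, N m; "position": TCP position; "tool_rot": TCP orientation; "ft_force": force on the tool from outside, world axes, zero at the start; "wrist_torque": the same for the moment, N m; "grip_width": finger opening in m.
Only numpy, scipy, OpenCV 4.12 (cv2) and the standard library are available. Lean on these libraries where they do the work, as an engineer would, in place of code of your own. Each camera call takes 0.05 s, during which the arm holds its last target.

TASK

Get the sneaker on its shoe tree ready for painting: prise open the lid of the plywood case with the palette knife, lay the knife flat back on its blue mat, and stack riser boards squarely, one on another, on the dark rectangle of the aluminium stand, stopping when the top of the stack lies within the green band of the height gauge. Then stand the sneaker level and centred by its balance point on the stack, lengthwise along the boards, with the boards you do not need left in the case and its lid shut at the end. Do not shift the green collar, and leave the paint jars and the glass of brushes alone.

Things in the scene. Friction and masses are not known exactly. Their poses are not given: they have to be found in the camera images.
- case: Plywood case with hinged lid, fixed on the table, 140 mm (x, depth) by 248 mm (y, width) by 66 mm high to the rim of its walls, which are 6 mm thick (floor too); origin at the centre of its underside. Its hinge is along the +x side; its front, with the knife notch, faces -x, towards the robot. Inside, riser boards lie in two piles at about y = +47 and -47 mm, two boards each and in one or both piles a third on top, with 32 to 40 mm free beside each.
- notch (a point): Middle of the knife notch, a cut 64 mm wide (y) and 12 mm high in the top of the case's front wall, right under the lid's front edge; the point lies on the front wall's outer face (70 mm to -x of the case's middle) at half the notch's height (60 mm above the table). Axes as the case. The lid's underside is the notch's upper side, 6 mm above the point. Behind the wall (6 mm thick) is free space above the boards.
- lid (a joint): The lid's angle in rad: 0 shut, up to 1.7 (just past upright, the stop). Stiff friction hinge: the lid (140 by 248 by 8 mm, 0.2 kg, plywood) stays at any angle where it is left; lifting or closing it takes up to 3 N at the front edge. Shut, it is flush with the case all round, so that only a blade in the notch can get under it.
- lid_hinge (a point): Middle of the lid's hinge axis, on the case's +x side, 66 mm above the table (at the level of the lid's underside). The axis runs along y of the case.
- lid_edge (a point): Middle of the lower front edge of the lid, 140 mm from the hinge axis, on the lid's underside.
- mat: Blue rubber mat fixed on the table, 240 mm (x) by 80 mm (y) by 3 mm thick; origin at the centre of its underside. The knife lies on it lengthwise at the start and belongs there.
- knife_grip (a point): Palette knife, 190 mm long, 0.11 kg, stiff: brown wooden handle 110 by 26 by 16 mm (high) and flat steel blade 80 by 26 by 3 mm in line with it at half the handle's height. The point lies at mid height on the handle, near the balance point, 35 mm behind the handle's front end; x points along the knife to the blade's tip, z out of its flat side. Lying flat on a surface the point is 8 mm above it.
- knife_tip (a point): The middle of the blade's end, 115 mm ahead (x) of knife_grip.
- stack_place (a point): The place of the stack: centre of a dark rectangle (114 by 66 mm, long along x) on the top of the stand's fixed aluminium base plate, 10 mm above the table. The plate reaches 75 mm to each side in x, and from -60 to +130 mm in y. The gauge's post (14 mm thick, its capped top 111 mm above the plate) stands at y = +100 mm from this point.
- collar (a joint): Height in m of the middle of the green band above stack_place. The band is the green collar on the gauge's post, 20 mm high and 34 mm across; clamped by friction (8 N); it varies from start to start and must stay where it is.
- band (a point): Middle of the green band, on the axis of the post: the band reaches from 10 mm below to 10 mm above this point.
- board_a1_c (a point): Centre of a riser board, 110 mm (x) by 62 mm (y) by 15 mm thick, 0.075 kg, light wood; lies flat in the case at the start, lowest of the pile at y = +47 mm of the case.
- board_a2_c (a point): Centre of a riser board, 110 mm (x) by 62 mm (y) by 15 mm thick, 0.075 kg, light wood; lies flat in the case at the start, second of the pile at y = +47 mm of the case.
- board_a3_c (a point): Centre of a riser board, 110 mm (x) by 62 mm (y) by 15 mm thick, 0.075 kg, light wood; lies flat in the case at the start, third (top, only in some starts; else None) of the pile at y = +47 mm of the case.
- board_b1_c (a point): Centre of a riser board, 110 mm (x) by 62 mm (y) by 15 mm thick, 0.075 kg, light wood; lies flat in the case at the start, lowest of the pile at y = -47 mm of the case.
- board_b2_c (a point): Centre of a riser board, 110 mm (x) by 62 mm (y) by 15 mm thick, 0.075 kg, light wood; lies flat in the case at the start, second of the pile at y = -47 mm of the case.
- board_b3_c (a point): Centre of a riser board, 110 mm (x) by 62 mm (y) by 15 mm thick, 0.075 kg, light wood; lies flat in the case at the start, third (top, only in some starts; else None) of the pile at y = -47 mm of the case.
- shoe_sole (a point): Point on the flat underside of the white sneaker's sole, under its balance point; x points to the toe. The sole ends 100 mm behind this point (heel) and 170 mm ahead (toe) and is up to 94 mm wide; the collar of the shoe is about 100 mm above it. Sneaker and shoe tree together weigh about 0.48 kg.
- shoe_grip (a point): Where to hold the sneaker: middle of the upright wooden grip block of its shoe tree, 120 mm above the sole and 35 mm behind (towards the heel of) the balance point. The block is 60 mm (x) by 44 mm (y); it stands free from about 100 to 148 mm above the sole. x points to the toe.
- paint_pink_c (a point): Bystander: paint jar with a red label, 38 mm across and 80 mm high; its centre. Leave it alone.
- paint_yellow_c (a point): Bystander: paint jar with a yellow label, 38 mm across and 80 mm high; its centre. Leave it alone.
- brushes_c (a point): Bystander: glass with brushes, 72 mm across, the glass 95 mm high and the brushes to about 210 mm; centre of the glass. Leave it alone.
Mind the look-alikes: they are no part of the job. Of the things that look like the part that bears knife_grip, the smaller one is meant.

How it is judged:
By the outcome, as a careful person would: the job done as asked, in the order asked, and still so for the second after the job is handed in, with the robot touching nothing.
Of board_a3, board_b3 only 1 to 2 are there at a start; the rules pass over those that are not, and their reading is None.
At some moment in a run one of knife may be knocked a few centimetres aside while the robot is not near it.
Once in a run the grip may slacken for a moment while it holds something.
It also fails if it takes over 210 s, if anything falls off the work surface, if the arm or the gripper's body presses on something with over 40 N, if the wrist force passes 120 N, or if a joint passes its speed limit or range.

## Working session

There is one attempt and no reset: what is moved stays moved. The work goes in short steps, Python scripts to look and compute and a shell command to move; the robot and the scene stay as the last step left them, time stands still between calls to the robot, and variables do not carry over. Pictures are saved under pics/ and viewed, and the job is handed in when it is done.

```bash
ls; mkdir -p pics
python3 - <<'E'
from rig import env
import cv2
o=env.observe();print(o)
for n in("scene","top"):
    d=env.get_image(n);print(n,d["K"],d["distortion"],d["R"],d["t"])
    cv2.imwrite(f"pics/{n}0.png",cv2.cvtColor(d["image"],cv2.COLOR_RGB2BGR))
E
```

```text
pics
{'time_s': 0.0, 'q': array([ 5.26359183e+01,  2.18413298e+01,  7.43851307e+01, -1.24422870e-05,
        8.38595106e+01, -1.23353901e+01]), 'qvel': array([-0.03457122, -0.0403455 , -0.01659062,  0.08598754, -0.02803624,
        0.0075703 ]), 'joint_efforts': array([-8.66271766e-04, -4.48435092e+01, -2.31287277e+01, -1.77613470e-04,
        4.51232205e-03,  1.97586297e-05]), 'position': array([0.23251881, 0.49813132, 0.24970637]), 'tool_rot': array([[-9.06095906e-01,  4.23071366e-01, -9.10434926e-04],
       [ 4.23072225e-01,  9.06095177e-01, -1.19270363e-03],
       [ 3.20341942e-04, -1.46588360e-03, -9.99998874e-01]]), 'ft_force': array([ 0.57790324, -0.88071734, -0.3347959 ]), 'wrist_torque': array([0.01183195, 0.01885512, 0.0252719 ]), 'grip_width': 0.08479302666055316}
scene [[467.47391312   0.         258.53786074]
 [  0.         467.47391312 193.59095916]
 [  0.           0.           1.        ]] [-0.12304247  0.          0.          0.          0.        ] [[-0.44287531  0.89640191 -0.01802995]
 [ 0.56297802  0.26238085 -0.78371681]
 [-0.69779453 -0.35723929 -0.62085657]] [ 0.15100849 -0.16825943  1.76499881]
top [[369.00086551   0.         259.35024557]
 [  0.         369.00086551 195.44049689]
 [  0.           0.           1.        ]] [-0.06257383  0.          0.          0.          0.        ] [[-0.00925646 -0.99986434 -0.01362452]
 [-0.99137761  0.01095718 -0.13057707]
 [ 0.13070864  0.01229837 -0.99134454]] [0.04894127 0.43632172 1.08712362]
```

Run:
```python
import cv2
for n in("scene","top"):
    i=cv2.imread(f"pics/{n}0.png");cv2.imwrite(f"pics/{n}0b.png",cv2.resize(i,(800,600),interpolation=cv2.INTER_CUBIC))
```

```text
(no output)
```

View pics/scene0b.png

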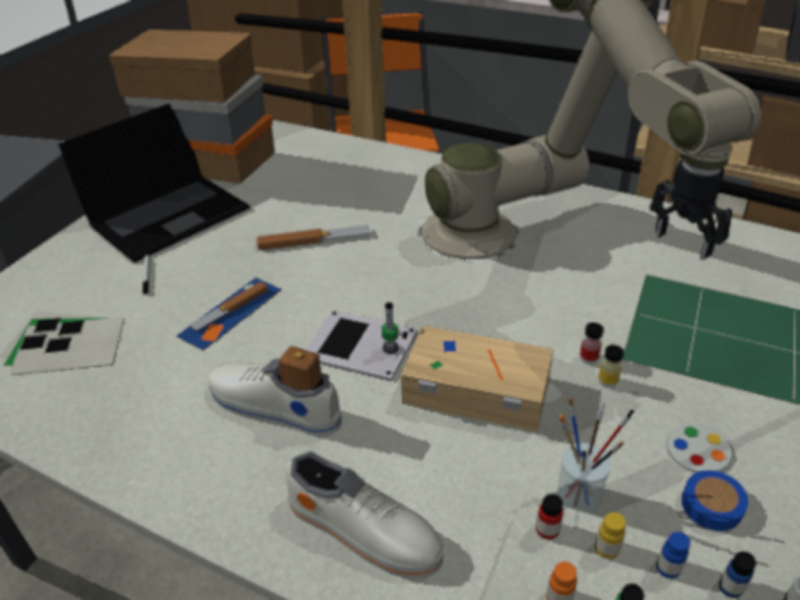

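View pics/top0b.png

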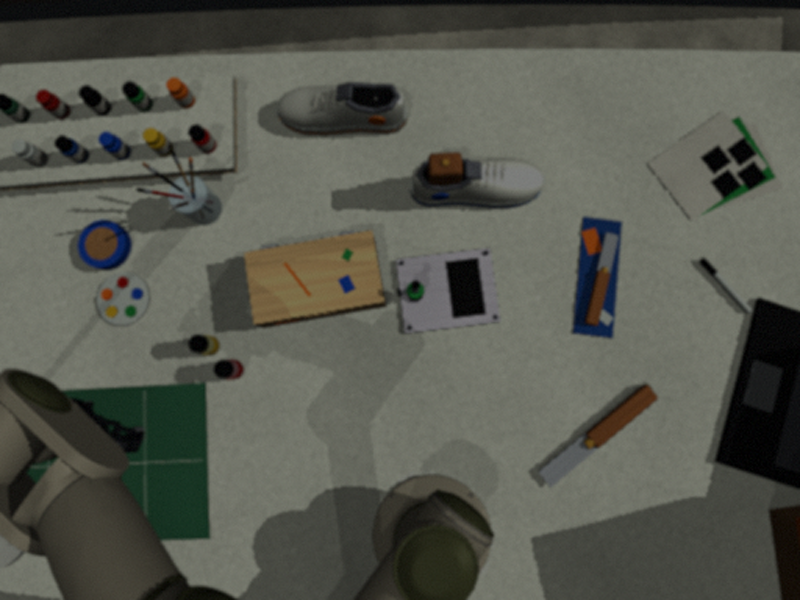

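The scene view shows two knives: one on the blue mat (scene0b ~(232,305), top0b ~(603,280)) and a longer one on the bare table (scene0b ~(313,237), top0b ~(598,435)). The smaller one, on the mat, is the one meant. I'll check this in crops and measure.

```bash
cat > h.py <<'E'
import numpy as np,cv2
from rig import env
def grab(n,save=None):
    d=env.get_image(n)
    if save: cv2.imwrite(f"pics/{save}.png",cv2.cvtColor(d["image"],cv2.COLOR_RGB2BGR))
    return d
CAL={n:env.get_image(n) for n in()}
def cal(n):
    import pickle,os
    f=f"cal_{n}.pkl"
    if not os.path.exists(f):
        d=env.get_image(n);d.pop("image");pickle.dump(d,open(f,"wb"))
    return pickle.load(open(f,"rb"))
def ray(n,px):
    d=cal(n);u=cv2.undistortPoints(np.array(px,float).reshape(-1,1,2),d["K"],np.array(d["distortion"],float)).reshape(-1,2)
    R=np.array(d["R"]);t=np.array(d["t"])
    dirs=np.c_[u,np.ones(len(u))]@R
    return -R.T@t,dirs
def at_z(n,px,z):
    c,D=ray(n,px);return c+D*((z-c[2])/D[:,2])[:,None]
def proj(n,X):
    d=cal(n);p,_=cv2.projectPoints(np.array(X,float).reshape(-1,1,3),cv2.Rodrigues(np.array(d["R"]))[0],np.array(d["t"],float),d["K"],np.array(d["distortion"],float));return p.reshape(-1,2)
def tri(pt,ps):
    c1,D1=ray("top",[pt]);c2,D2=ray("scene",[ps]);A=[];b=[]
    M=np.zeros((3,3));v=np.zeros(3)
    for c,d in((c1,D1[0]),(c2,D2[0])):
        d=d/np.linalg.norm(d);P=np.eye(3)-np.outer(d,d);M+=P;v+=P@c
    return np.linalg.solve(M,v)
def crop(src,x0,y0,x1,y1,k,out):
    i=cv2.imread(f"pics/{src}.png")[y0:y1,x0:x1];i=cv2.resize(i,None,fx=k,fy=k,interpolation=cv2.INTER_CUBIC)
    # ticks every 10 px
    for x in range((x0+9)//10*10,x1,10):
        cv2.line(i,((x-x0)*k,0),((x-x0)*k,6),(0,0,255),1);
        if x%20==0: cv2.putText(i,str(x),((x-x0)*k,16),0,.35,(0,0,255),1)
    for y in range((y0+9)//10*10,y1,10):
        cv2.line(i,(0,(y-y0)*k),(6,(y-y0)*k),(0,0,255),1)
        if y%20==0: cv2.putText(i,str(y),(8,(y-y0)*k+4),0,.35,(0,0,255),1)
    cv2.imwrite(f"pics/{out}.png",i)
E
python3 - <<'E'
from h import *
cal("top");cal("scene")
crop("top0",150,140,330,220,4,"c1")
crop("top0",350,130,430,230,6,"c2")
crop("top0",250,90,360,140,7,"c3")
crop("scene0",190,180,360,280,4,"c4")
crop("scene0",110,170,230,280,5,"c5")
E
```

```text
(no output)
```

View pics/c1.png

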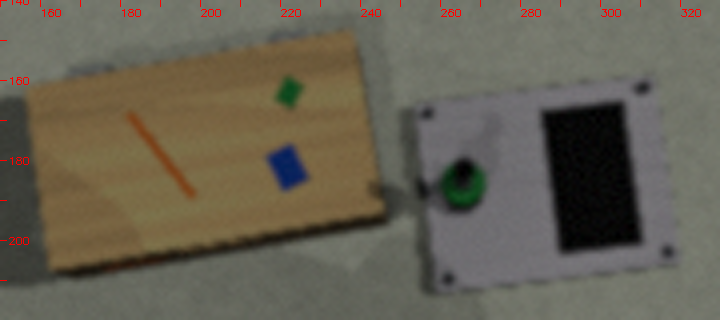

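View pics/c2.png

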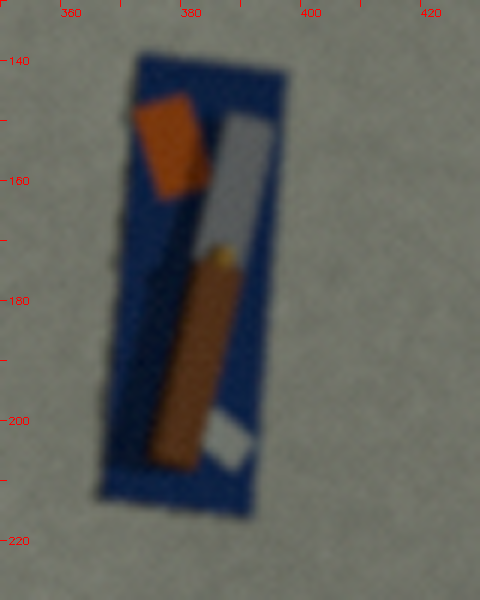

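View pics/c3.png

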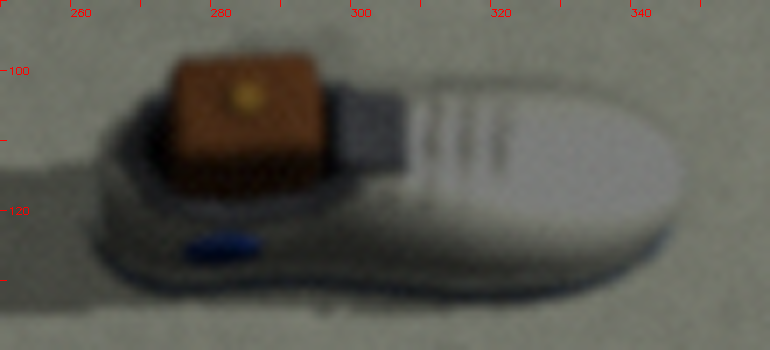

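View pics/c4.png

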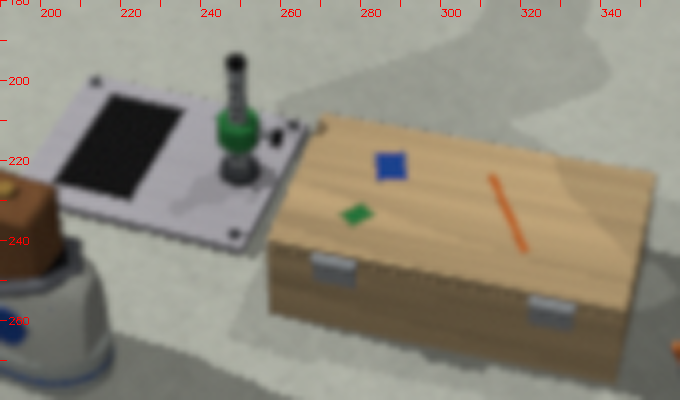

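View pics/c5.png

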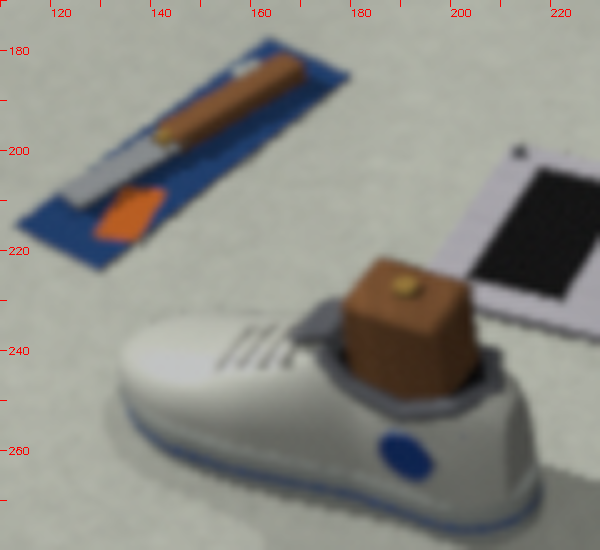

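```bash
cat >> h.py <<'E'
from scipy.optimize import least_squares
def fix(p,x0,y0,k): p=np.array(p,float); return p/k+[x0,y0]-0.5+0.5/k
def fit(obs,p0,free=(0,1,2)):
    # obs: list of (cam, pix, local xyz); p: x,y,yaw,z
    def full(q): p=np.array(p0,float);p[list(free)]=q;return p
    def res(q):
        p=full(q);c,s=np.cos(p[2]),np.sin(p[2]);r=[]
        for cam,px,l in obs:
            X=[p[0]+c*l[0]-s*l[1],p[1]+s*l[0]+c*l[1],p[3]+l[2]]
            r+=list(proj(cam,[X])[0]-px)
        return np.array(r)
    s=least_squares(res,np.array(p0,float)[list(free)]);return full(s.x),res(s.x).reshape(-1,2).round(1)
E
python3 - <<'E'
from h import *
# case lid top
t=fix([(27,85),(350,33),(386,216),(50,270)],150,140,4)
s=fix([(272,239),(320,114),(655,175),(628,308)],190,180,4)
L=[(.07,.124),(.07,-.124),(-.07,-.124),(-.07,.124)]
obs=[("top",a,(*l,.074)) for a,l in zip(t,L)]+[("scene",a,(*l,.074)) for a,l in zip(s,[L[1],L[2],L[3],L[0]])]
p,r=fit(obs,[.45,.1,.1,0]);print("case",p,np.degrees(p[2]),r.tolist())
t=fix([(541,112),(623,103),(641,242),(560,252)],150,140,4)
s=fix([(112,93),(185,110),(131,199),(54,185)],190,180,4)
L=[(.057,.033),(.057,-.033),(-.057,-.033),(-.057,.033)]
obs=[("top",a,(*l,.01)) for a,l in zip(t,L)]+[("scene",a,(*l,.01)) for a,l in zip(s,[L[2],L[3],L[0],L[1]])]
p,r=fit(obs,[.45,-.2,.1,0]);print("stand",p,np.degrees(p[2]),r.tolist())
t=fix([(138,52),(288,71),(252,516),(98,500)],350,130,6)
s=fix([(270,37),(350,75),(100,271),(14,227)],110,170,5)
L=[(.12,.04),(.12,-.04),(-.12,-.04),(-.12,.04)]
obs=[("top",a,(*l,.003)) for a,l in zip(t,L)]+[("scene",a,(*l,.003)) for a,l in zip(s,[L[2],L[3],L[0],L[1]])]
p,r=fit(obs,[.45,-.4,-.1,0]);print("mat",p,np.degrees(p[2]),r.tolist())
# knife: z grip=.011
t=fix([(228,110),(275,125),(148,458),(196,468)],350,130,6)
L=[(.115,.013,.0015),(.115,-.013,.0015),(-.075,.013,.008),(-.075,-.013,.008)]
s=fix([(55,191),(75,208),(304,72)],110,170,5)
obs=[("top",a,l) for a,l in zip(t,L)]+[("scene",a,l) for a,l in zip(s,[L[1],L[0],L[2]])]
p,r=fit(obs,[.45,-.4,-.1,.011]);print("knife",p,np.degrees(p[2]),r.tolist())
# shoe: block top corners z=.148; knob?
t=fix([(178,58),(318,55),(328,150),(172,150)],250,90,7)
print(at_z("top",t,.148))
s=fix([(382,258),(470,285),(434,333),(345,300)],110,170,5)
print(at_z("scene",s,.148))
# gauge: green band centre in both
print(tri(fix([(464,184)],150,140,4)[0],fix([(238,131)],190,180,4)[0]))
E
```

```text
case [0.4857986  0.21894021 0.16119966 0.        ] 9.236060217266806 [[-1.4, 0.9], [0.2, -0.4], [-1.0, 0.0], [-0.9, 1.0], [-2.1, 0.1], [-0.0, -0.4], [-0.1, -0.4], [-1.0, 0.7]]
stand [ 0.47232088 -0.07165907  0.11683877  0.        ] 6.6943685584490416 [[-1.0, 0.2], [-0.5, -0.2], [0.3, 1.1], [-0.7, 1.4], [-0.8, 0.3], [-0.1, 0.2], [-0.6, 1.1], [-1.3, -0.1]]
mat [ 0.4942668  -0.33782625 -0.13476467  0.        ] -7.721446697458678 [[-0.5, 0.2], [-0.6, 0.1], [-0.3, 1.0], [-0.3, 0.5], [-0.9, 0.3], [0.1, 0.2], [-0.8, 0.3], [-0.8, -0.1]]
knife [ 0.47047035 -0.33752933 -0.28825032  0.011     ] -16.51552670565695 [[-0.3, 0.1], [-0.1, -0.1], [-0.4, -0.1], [-0.2, 0.6], [-0.9, 0.2], [-0.3, 0.3], [-0.1, -1.1]]
[[ 6.96982664e-01 -3.47184180e-03  1.48000000e-01]
 [ 6.97555008e-01 -5.96374028e-02  1.48000000e-01]
 [ 6.57599342e-01 -6.26325057e-02  1.48000000e-01]
 [ 6.58358018e-01 -4.58387452e-04  1.48000000e-01]]
[[ 6.59577830e-01 -5.36096641e-02  1.48000000e-01]
 [ 6.57625619e-01 -1.43688028e-04  1.48000000e-01]
 [ 6.96564416e-01  2.18634304e-03  1.48000000e-01]
 [ 6.95485517e-01 -5.30889760e-02  1.48000000e-01]]
[0.46172018 0.0271054  0.05442676]
```

```bash
cat > go.py <<'E'
import sys
from h import *
from scipy.spatial.transform import Rotation as Rn
# usage: go.py x y z psi [pitch(deg)]  target tool pose: psi = heading of tool x
o=env.observe();R=np.array(o["tool_rot"]);p=np.array(o["position"])
x,y,z,psi=map(float,sys.argv[1:5]);c,s=np.cos(np.radians(psi)),np.sin(np.radians(psi))
T=np.array([[c,s,0],[s,-c,0],[0,0,-1.]])
rv=Rn.from_matrix(R.T@T).as_rotvec()/(np.pi/2)
d=np.array([x,y,z])-p
print("now",p.round(4),"psi",np.degrees(np.arctan2(R[1,0],R[0,0])).round(1),"t",o["time_s"],"F",np.round(o["ft_force"],1),"w",round(o["grip_width"],4))
print("turn total",rv.round(3),"rows>=",int(np.ceil(np.linalg.norm(rv)/.11)))
print("shift after turn (tool, /0.1)",(T.T@d/.1).round(3),"| shift before turn",(R.T@d/.1).round(3), "norm",np.linalg.norm(d/.1).round(2))
E
python3 - <<'E'
from h import *
s=1.5625
f=lambda x,y:((x+.5)/s-.5,(y+.5)/s-.5)
print("yellow lid",at_z("top",[f(203,345)],.08)); print("red",at_z("top",[f(229,369)],.08))
print("glass rim", at_z("top",[f(190,197)],.095))
print("notch", )
print("bigknife",at_z("top",[f(540,480),f(650,390)],.01))
E
python3 go.py .4849 -.3418 .25 163.5
```

```text
yellow lid [[0.36065374 0.41999116 0.08      ]]
red [[0.31611    0.36974099 0.08      ]]
glass rim [[0.64064757 0.45089709 0.095     ]]
notch
bigknife [[ 0.10155279 -0.20830358  0.01      ]
 [ 0.26856447 -0.42930711  0.01      ]]
now [0.2326 0.4982 0.25  ] psi 155.0 t 0.2 F [-0.6  0.3 -0.2] w 0.0854
turn total [-0.001 -0.    -0.095] rows>= 1
shift after turn (tool, /0.1) [-4.805 -7.338 -0.   ] | shift before turn [-5.840e+00 -6.544e+00  4.000e-03] norm 8.77
```

```bash
python3 go.py .33 .05 .05 155
```

```text
now [0.2326 0.4982 0.25  ] psi 155.0 t 0.2 F [-0.6  0.3 -0.2] w 0.0854
turn total [-0.001 -0.    -0.   ] rows>= 1
shift after turn (tool, /0.1) [-2.777 -3.651  2.   ] | shift before turn [-2.779 -3.648  2.002] norm 5.0
```

```bash
python3 -m pendant '[[[-0.28,-0.365,0],[0,0,0]],[[-0.28,-0.365,0],[0,0,0]],[[-0.28,-0.365,0],[0,0,0]],[[-0.28,-0.365,0],[0,0,0]],[[-0.28,-0.365,0],[0,0,0]],[[-0.28,-0.365,0.2],[0,0,0]],[[-0.28,-0.365,0.4],[0,0,0]],[[-0.28,-0.365,0.4],[0,0,0]],[[-0.28,-0.365,0.4],[0,0,0]],[[-0.28,-0.365,0.4],[0,0,0]],[[0,0,0.2],[0,0,0]],[[0,0,0.1],[0,0,0]],[[0,0,0],[0,0,0]]]' 0.5 40
```

```text
time_s: 1.82
position: [0.3318, 0.0491, 0.0399]
tool_rot: [[-0.906, 0.423, -0.002], [0.423, 0.906, 0.0], [0.002, -0.0, -1.0]]
ft_force: [-0.3, -0.4, -0.2]
grip_width: 0.0641
```

```bash
python3 -m pendant '[[[0,0,0.1],[0,0,0]],[[0,0,0.06],[0,0,0]],[[0,0,0],[0,0,0]]]'|sed -n '2p;4p'; for i in 1 2 3; do echo; done
```

```text
position: [0.332, 0.0492, 0.0244]
ft_force: [0.1, 0.8, -0.1]
```

```bash
python3 -m pendant '[[[0,0,0.04],[0,0,0]],[[0,0,0],[0,0,0]]]'|sed -n '2p;4p'
```

```text
position: [0.3319, 0.0492, 0.0203]
ft_force: [0.4, 0.0, -0.2]
```

```bash
python3 -m pendant '[[[0,0,0.02],[0,0,0]],[[0,0,0],[0,0,0]]]'|sed -n '2p;4p'
```

```text
position: [0.3319, 0.0492, 0.0183]
ft_force: [-0.3, 0.2, 0.9]
```

```bash
python3 -m pendant '[[[0,0,0.02],[0,0,0]],[[0,0,0],[0,0,0]]]'|sed -n '2p;4p'
```

```text
position: [0.3319, 0.0492, 0.0162]
ft_force: [0.4, -0.9, -0.0]
```

```bash
python3 -m pendant '[[[0,0,0.02],[0,0,0]],[[0,0,0],[0,0,0]]]'|sed -n '2p;4p'
```

```text
position: [0.3319, 0.0492, 0.0142]
ft_force: [0.4, 0.1, -0.1]
```

```bash
python3 -m pendant '[[[0,0,0.02],[0,0,0]],[[0,0,0],[0,0,0]]]'|sed -n '2p;4p'
```

```text
position: [0.332, 0.0492, 0.0129]
ft_force: [-0.9, -0.1, 19.6]
```

```bash
python3 go.py .485 -.342 .15 163.5
```

```text
now [0.332  0.0492 0.0129] psi 155.0 t 3.45 F [-0.9 -0.1 19.6] w 0.0641
turn total [ 0.     0.001 -0.095] rows>= 1
shift after turn (tool, /0.1) [-2.578 -3.316 -1.371] | shift before turn [-3.042 -2.897 -1.369] norm 4.42
```

```bash
python3 -m pendant '[[[0,0,-0.4],[0,0,0]],[[0,0,-0.5],[0,0,-0.095]],[[0,0,-0.47],[0,0,0]],[[-0.26,-0.33,0],[0,0,0]],[[-0.26,-0.33,0],[0,0,0]],[[-0.26,-0.33,0],[0,0,0]],[[-0.26,-0.33,0],[0,0,0]],[[-0.26,-0.33,0],[0,0,0]],[[-0.26,-0.33,0],[0,0,0]],[[-0.26,-0.33,0],[0,0,0]],[[-0.26,-0.33,0],[0,0,0]],[[-0.26,-0.33,0],[0,0,0]],[[-0.26,-0.33,0],[0,0,0]],[[0,0,0],[0,0,0]]]' 0.2
python3 - <<'E'
from h import *
grab("top","top1");grab("scene","scene1")
crop("top1",330,110,450,240,5,"d1");crop("scene1",90,120,240,240,5,"d2")
E
python3 go.py .485 -.342 .15 163.5
```

```text
time_s: 5.2
position: [0.4879, -0.3432, 0.1483]
tool_rot: [[-0.958, 0.285, -0.0], [0.285, 0.958, -0.0], [0.0, -0.0, -1.0]]
ft_force: [-0.3, 0.3, -0.3]
grip_width: 0.0513
now [ 0.4873 -0.3406  0.1487] psi 163.5 t 5.3 F [-0.   0.5  0.1] w 0.0509
turn total [ 0.001 -0.001  0.   ] rows>= 1
shift after turn (tool, /0.1) [ 0.018 -0.02  -0.013] | shift before turn [ 0.018 -0.02  -0.013] norm 0.03
```

View pics/d1.png

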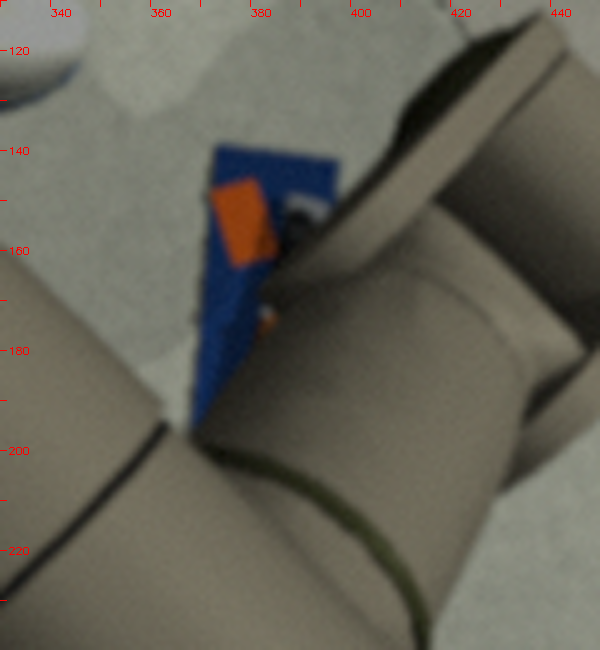

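View pics/d2.png

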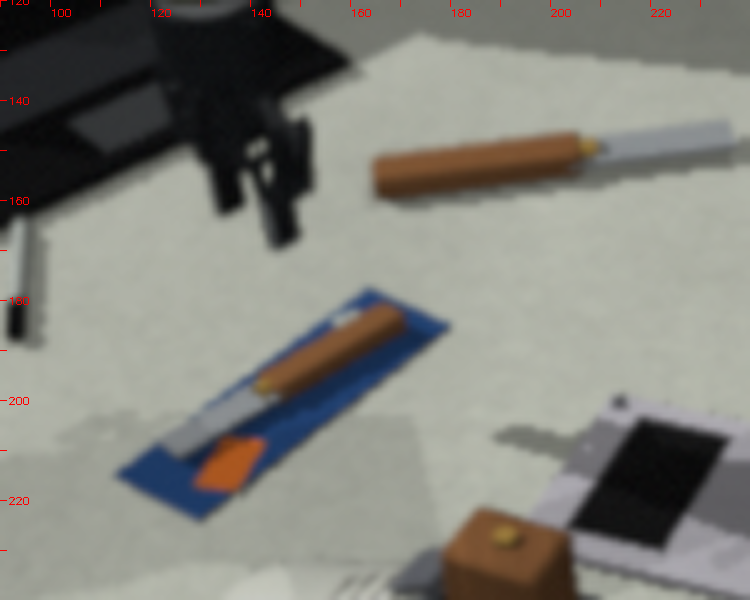

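```bash
python3 -m pendant '[[[0.018,-0.02,0.3],[0,0,0]],[[0,0,0.4],[0,0,0]],[[0,0,0.35],[0,0,0]],[[0,0,0.19],[0,0,0]],[[0,0,0],[0,0,0]],[[0,0,0],[0,0,0]]]'; python3 -m pendant '[[[0,0,0],[0,0,0]],[[0,0,0],[0,0,0]],[[0,0,0],[0,0,0]],[[0,0,0],[0,0,0]]]' -1 120
```

```text
time_s: 6.05
position: [0.4857, -0.3422, 0.0264]
tool_rot: [[-0.959, 0.283, 0.001], [0.283, 0.959, -0.001], [-0.001, -0.001, -1.0]]
ft_force: [0.3, -0.1, 0.6]
grip_width: 0.0513
time_s: 6.55
position: [0.4857, -0.3426, 0.0269]
tool_rot: [[-0.959, 0.283, 0.001], [0.283, 0.959, -0.001], [-0.002, -0.001, -1.0]]
ft_force: [-2.0, 1.8, 8.4]
grip_width: 0.0228
```

```bash
python3 -m pendant '[[[0,0,-0.2],[0,0,0]],[[0,0,-0.4],[0,0,0]],[[0,0,-0.5],[0,0,0]],[[0,0,-0.3],[0,0,0]],[[0,0,0],[0,0,0]],[[0,0,0],[0,0,0]]]'
python3 - <<'E'
from h import *
grab("scene","scene2")
crop("scene2",60,90,260,240,4,"e2")
E
```

```text
time_s: 7.3
position: [0.485, -0.342, 0.1641]
tool_rot: [[-0.959, 0.284, -0.001], [0.284, 0.959, 0.001], [0.002, 0.001, -1.0]]
ft_force: [0.3, -0.8, -2.4]
grip_width: 0.0225
```

View pics/e2.png

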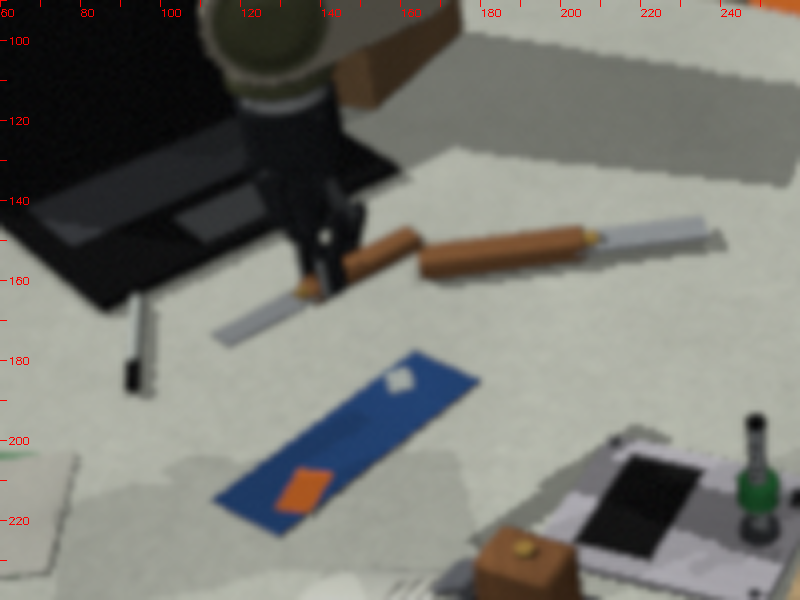

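```bash
cat > kn.py <<'E'
import sys
from h import *
# predicted knife tip & end for grip offset: grip 15mm ahead, dz=-.0159
def kpts(o,ahead=.015,dz=.0159,pitch=0):
    R=np.array(o["tool_rot"]);p=np.array(o["position"])
    c,s=np.cos(np.radians(pitch)),np.sin(np.radians(pitch))
    loc=lambda a:p+R@np.array([-(a-ahead)*c,0,dz-(a-ahead)*s])
    return np.array([loc(.115),loc(.035),loc(-.075)])
if __name__=="__main__":
    o=env.observe();k=kpts(o);print(k.round(4));print("scene",proj("scene",k).round(1).tolist(),"top",proj("top",k).round(1).tolist())
E
python3 kn.py
```

```text
[[ 0.5808 -0.3703  0.1477]
 [ 0.5041 -0.3476  0.1479]
 [ 0.3986 -0.3164  0.1481]]
scene [[113.2, 175.7], [134.7, 164.3], [162.5, 149.6]] top [[407.7, 136.8], [401.5, 163.9], [392.5, 202.2]]
```

```bash
python3 go.py .2785 .1852 .20 189.24
```

```text
now [ 0.4849 -0.3419  0.1638] psi 163.5 t 7.35 F [-0.4  0.3 -1.1] w 0.0222
turn total [ 0.001 -0.001 -0.286] rows>= 3
shift after turn (tool, /0.1) [ 1.191  5.534 -0.362] | shift before turn [ 3.476  4.47  -0.348] norm 5.67
```

```bash
python3 -m pendant '[[[0,0,-0.12],[0,0,-0.072]],[[0,0,-0.12],[0,0,-0.072]],[[0,0,-0.12],[0,0,-0.072]],[[0.04,0.15,0],[0,0,-0.07]],[[0.074,0.346,0],[0,0,0]],[[0.074,0.346,0],[0,0,0]],[[0.074,0.346,0],[0,0,0]],[[0.074,0.346,0],[0,0,0]],[[0.074,0.346,0],[0,0,0]],[[0.074,0.346,0],[0,0,0]],[[0.074,0.346,0],[0,0,0]],[[0.074,0.346,0],[0,0,0]],[[0.074,0.346,0],[0,0,0]],[[0.074,0.346,0],[0,0,0]],[[0.074,0.346,0],[0,0,0]],[[0.074,0.346,0],[0,0,0]],[[0.074,0.346,0],[0,0,0]],[[0.074,0.346,0],[0,0,0]],[[0.074,0.346,0],[0,0,0]],[[0,0.1,0],[0,0,0]]]'; python3 -m pendant '[[[0,0,0],[0,0,0]],[[0,0,0],[0,0,0]]]'; python3 go.py .2785 .1852 .076 189.24
```

```text
time_s: 9.85
position: [0.2848, 0.1776, 0.2005]
tool_rot: [[-0.987, -0.163, -0.002], [-0.163, 0.987, -0.0], [0.002, 0.0, -1.0]]
ft_force: [0.8, -0.1, 0.0]
grip_width: 0.0224
time_s: 10.1
position: [0.2862, 0.176, 0.2011]
tool_rot: [[-0.987, -0.16, -0.001], [-0.16, 0.987, -0.0], [0.001, -0.0, -1.0]]
ft_force: [-0.2, -0.8, -1.2]
grip_width: 0.0224
now [0.2862 0.176  0.2011] psi -170.8 t 10.1 F [-0.2 -0.8 -1.2] w 0.0224
turn total [-0. -0. -0.] rows>= 1
shift after turn (tool, /0.1) [0.062 0.104 1.251] | shift before turn [0.061 0.104 1.251] norm 1.26
```

```bash
python3 -m pendant '[[[0.062,0.104,0.25],[0,0,0]],[[0,0,0.4],[0,0,0]],[[0,0,0.4],[0,0,0]],[[0,0,0.2],[0,0,0]],[[0,0,0],[0,0,0]],[[0,0,0],[0,0,0]]]' - 120; python3 kn.py
python3 - <<'E'
from h import *
grab("top","top3");grab("scene","scene3")
crop("top3",150,130,350,270,4,"f1");crop("scene3",190,110,390,260,4,"f2")
c=np.radians(9.24);e=np.array([np.cos(c),np.sin(c),0]);n=np.array([.4858,.2189,.06])-.07*e
print(proj("top",[n]),proj("scene",[n]))
E
```

```text
time_s: 10.85
position: [0.2788, 0.1856, 0.0769]
tool_rot: [[-0.987, -0.16, 0.001], [-0.16, 0.987, 0.0], [-0.001, 0.0, -1.0]]
ft_force: [0.1, 0.2, -1.5]
grip_width: 0.0226
[[0.3775 0.2016 0.0611]
 [0.2986 0.1888 0.0611]
 [0.19   0.1712 0.0609]]
scene [[313.3, 210.1], [318.6, 194.1], [325.2, 174.1]] top [[205.7, 214.7], [209.9, 241.8], [215.8, 279.8]]
[[203.85344755 201.43542155]] [[310.41694153 218.8591961 ]]
```

View pics/f1.png

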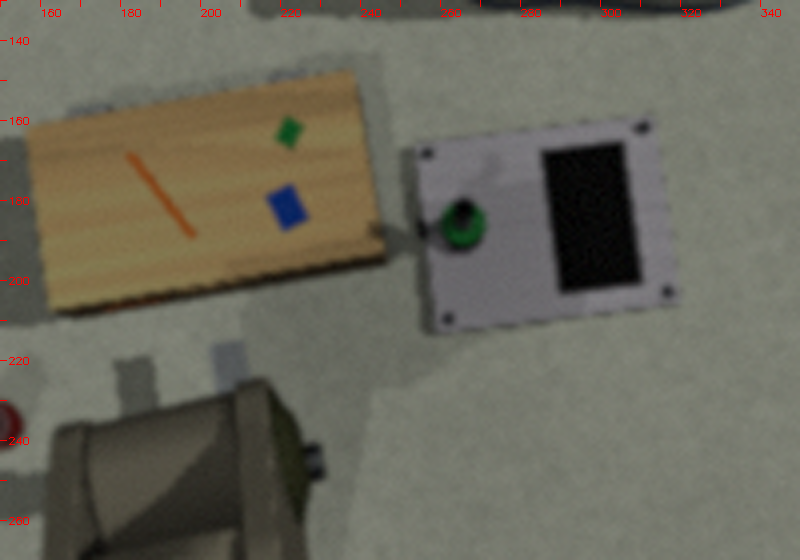

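View pics/f2.png

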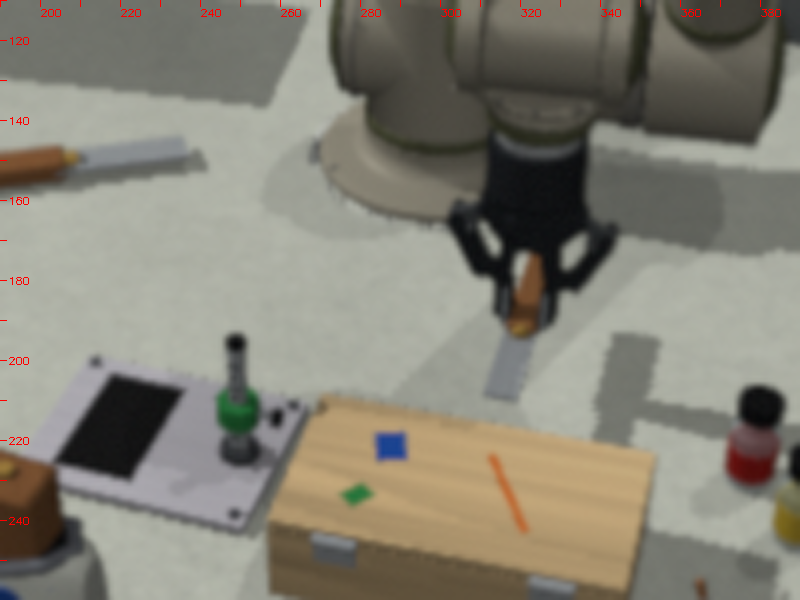

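Run:
```python
from h import *
print(tri((206.1,214.9),(314.5,208.6)), tri((206.6,214.9),(315.1,208.6)))
# check of the same on case lid corners
t=fix([(27,85),(350,33),(386,216),(50,270)],150,140,4)
s=fix([(272,239),(320,114),(655,175),(628,308)],190,180,4)
s=s[[3,0,1,2]]
for a,b in zip(t,s): print(tri(a,b).round(4))
```

```text
[0.37561107 0.2018953  0.06545714] [0.37504374 0.20196028 0.06491316]
[0.5358 0.3513 0.0763]
[0.5726 0.1105 0.0735]
[0.4363 0.0837 0.0718]
[0.399  0.3293 0.0737]
```

```bash
python3 -m pendant '[[[-0.15,0,0.014],[0,0,0]],[[-0.15,0,0],[0,0,0]],[[0,0,0],[0,0,0]]]'|grep -E 'pos|ft'; python3 -m pendant '[[[-0.1,0,0],[0,0,0]],[[0,0,0],[0,0,0]]]'|grep -E 'pos|ft';python3 -m pendant '[[[-0.07,0,0],[0,0,0]],[[0,0,0],[0,0,0]]]'|grep -E 'pos|ft'
```

```text
position: [0.3094, 0.1909, 0.075]
ft_force: [-0.2, 0.4, -2.4]
position: [0.3183, 0.1924, 0.0749]
ft_force: [-0.1, 0.1, -0.6]
position: [0.325, 0.1935, 0.075]
ft_force: [0.4, -0.8, -1.6]
```

```bash
python3 -m pendant '[[[-0.08,0,0],[0,0,0]],[[0,0,0],[0,0,0]]]'|grep -E 'pos|ft'; python3 -m pendant '[[[-0.1,0,0],[0,0,0]],[[-0.1,0,0],[0,0,0]],[[0,0,0],[0,0,0]]]'|grep -E 'pos|ft'
python3 - <<'E'
from h import *
grab("top","top4");grab("scene","scene4")
crop("scene4",190,110,390,260,4,"g2")
E
python3 kn.py
```

```text
position: [0.3331, 0.1948, 0.075]
ft_force: [-0.3, -0.3, -1.1]
position: [0.3531, 0.198, 0.0749]
ft_force: [0.3, 0.3, -1.6]
[[0.4507 0.214  0.0588]
 [0.3717 0.2011 0.0589]
 [0.2632 0.1834 0.0589]]
scene [[308.1, 226.9], [313.8, 209.5], [320.9, 187.9]] top [[201.9, 190.1], [206.0, 216.7], [211.8, 254.1]]
```

View pics/g2.png

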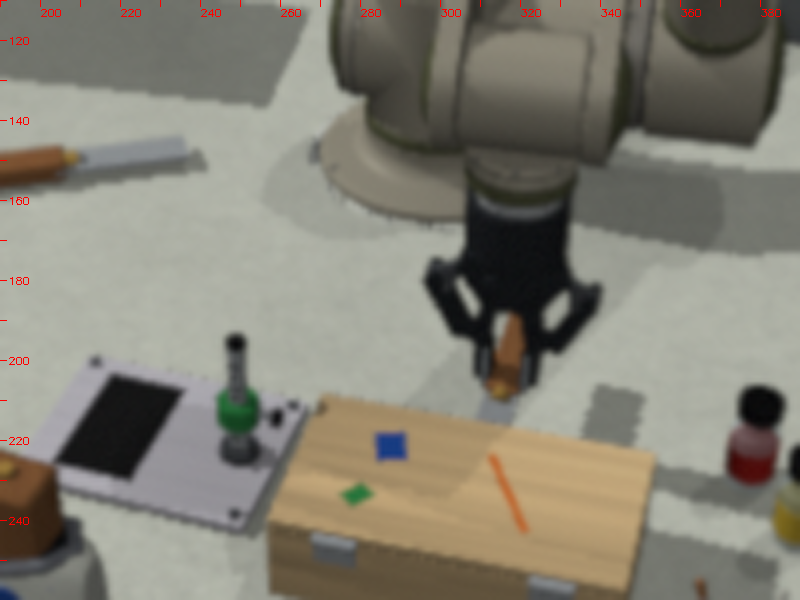

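```bash
python3 -m pendant '[[[0,0,-0.06],[0,0,0]],[[-0.008,0,-0.09],[0,0,0]],[[-0.008,0,-0.09],[0,0,0]],[[0,0,0],[0,0,0]]]'; python3 -m pendant '[[[-0.023,0,-0.088],[0,0,0]],[[-0.023,0,-0.088],[0,0,0]],[[0,0,0],[0,0,0]]]';python3 kn.py
python3 - <<'E'
from h import *
grab("scene","scene5")
crop("scene5",190,110,390,260,4,"g3")
E
```

```text
time_s: 13.05
position: [0.3538, 0.1982, 0.0996]
tool_rot: [[-0.987, -0.161, 0.001], [-0.161, 0.987, 0.0], [-0.001, 0.0, -1.0]]
ft_force: [-0.1, -1.5, -2.9]
grip_width: 0.023
time_s: 13.42
position: [0.359, 0.199, 0.1172]
tool_rot: [[-0.987, -0.161, 0.002], [-0.161, 0.987, 0.0], [-0.002, 0.0, -1.0]]
ft_force: [-0.7, 0.8, -2.5]
grip_width: 0.0224
[[0.4577 0.2152 0.1016]
 [0.3787 0.2023 0.1014]
 [0.2702 0.1846 0.1011]]
scene [[308.3, 217.3], [314.2, 199.9], [321.3, 178.5]] top [[199.0, 185.5], [203.2, 213.1], [209.2, 251.9]]
```

View pics/g3.png

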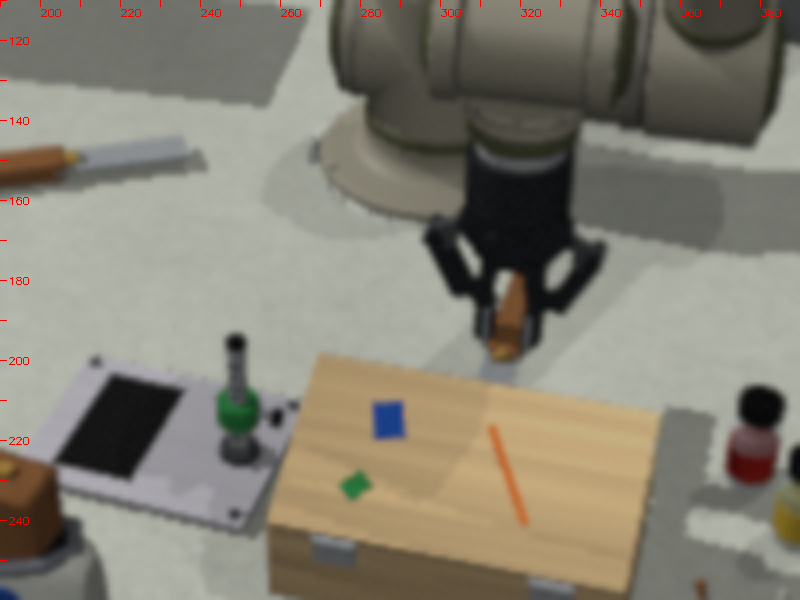

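```bash
python3 -m pendant '[[[-0.039,0,-0.083],[0,0,0]],[[-0.039,0,-0.083],[0,0,0]],[[-0.052,0,-0.075],[0,0,0]],[[-0.052,0,-0.075],[0,0,0]],[[0,0,0],[0,0,0]]]'|grep -E "pos|ft|wid"; python3 -m pendant '[[[-0.064,0,-0.065],[0,0,0]],[[-0.064,0,-0.065],[0,0,0]],[[-0.075,0,-0.052],[0,0,0]],[[-0.075,0,-0.052],[0,0,0]],[[0,0,0],[0,0,0]]]'|grep -E "pos|ft|wid";python3 kn.py
python3 - <<'E'
from h import *
grab("scene","scene6")
crop("scene6",190,80,390,260,4,"g4")
E
```

```text
position: [0.3774, 0.202, 0.1489]
ft_force: [-0.6, 0.9, -0.6]
grip_width: 0.0223
position: [0.4048, 0.2065, 0.172]
ft_force: [0.1, 0.4, -1.1]
grip_width: 0.0224
[[0.5036 0.2226 0.1563]
 [0.4246 0.2097 0.1561]
 [0.316  0.192  0.1559]]
scene [[305.6, 212.9], [311.8, 194.8], [319.5, 172.6]] top [[193.0, 165.7], [197.3, 194.4], [203.5, 234.9]]
```

View pics/g4.png

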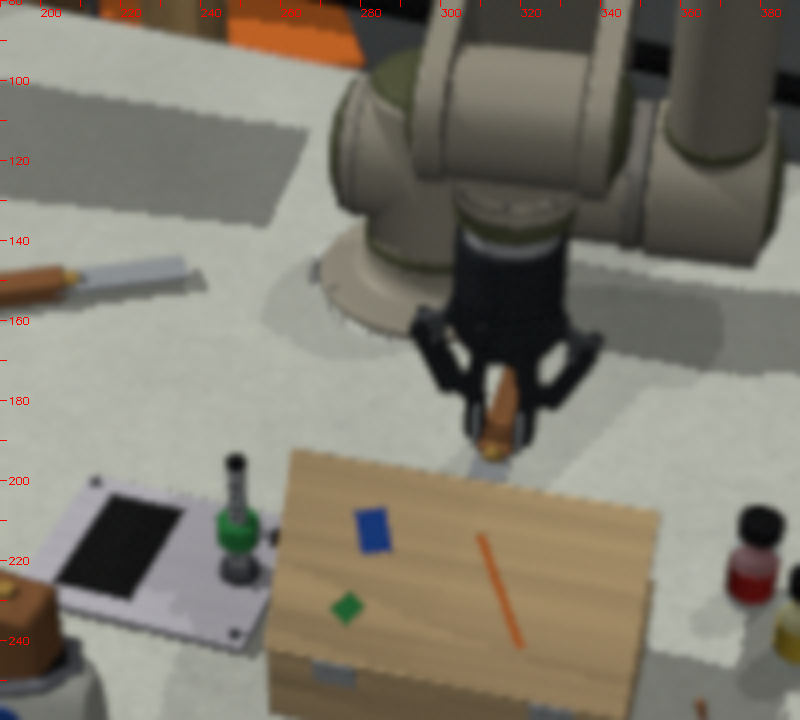

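```bash
python3 -m pendant '[[[-0.083,0,-0.039],[0,0,0]],[[-0.083,0,-0.039],[0,0,0]],[[-0.088,0,-0.023],[0,0,0]],[[-0.088,0,-0.023],[0,0,0]],[[0,0,0],[0,0,0]]]'|grep -E "pos|ft|wid"; python3 -m pendant '[[[-0.09,0,-0.008],[0,0,0]],[[-0.09,0,-0.008],[0,0,0]],[[-0.09,0,0],[0,0,0]],[[-0.04,0,0],[0,0,0]],[[0,0,0],[0,0,0]]]'|grep -E "pos|ft|wid";python3 kn.py
python3 - <<'E'
from h import *
grab("scene","scene7");grab("top","top7")
crop("scene7",190,80,390,260,4,"g5")
E
```

```text
position: [0.4385, 0.2119, 0.1841]
ft_force: [-1.0, -1.0, -1.9]
grip_width: 0.0224
position: [0.4685, 0.2168, 0.1854]
ft_force: [-0.1, 0.0, -1.7]
grip_width: 0.0224
[[0.5672 0.2329 0.1696]
 [0.4882 0.22   0.1695]
 [0.3797 0.2023 0.1695]]
scene [[300.3, 224.9], [307.1, 205.4], [315.4, 181.5]] top [[188.7, 141.7], [192.9, 170.3], [199.0, 210.6]]
```

View pics/g5.png

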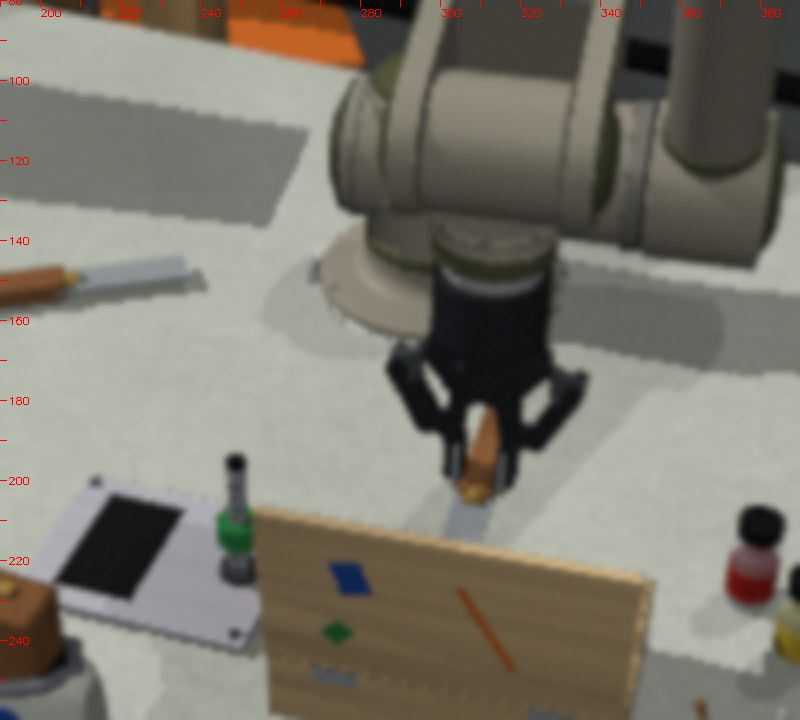

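```bash
python3 -m pendant '[[[0.2,0,0],[0,0,0]],[[0.4,0,0],[0,0,0]],[[0.4,0,0],[0,0,0]],[[0.4,0,-0.1],[0,0,0]],[[0.2,0,-0.1],[0,0,0]],[[0,0,0],[0,0,0]]]'|grep -E "pos|ft|wid";python3 go.py .489 -.3372 .205 172.3
```

```text
position: [0.3096, 0.1911, 0.2062]
ft_force: [0.3, 0.4, -0.9]
grip_width: 0.0223
now [0.3096 0.1911 0.2062] psi -170.7 t 16.875 F [ 0.3  0.4 -0.9] w 0.0223
turn total [0.    0.001 0.189] rows>= 2
shift after turn (tool, /0.1) [-2.486 -4.995  0.012] | shift before turn [-0.918 -5.503  0.014] norm 5.58
```

```bash
python3 -m pendant '[[[0,0,0],[0,0,0.063]],[[0,0,0],[0,0,0.063]],[[0,0,0],[0,0,0.063]],[[-0.166,-0.333,0],[0,0,0]],[[-0.166,-0.333,0],[0,0,0]],[[-0.166,-0.333,0],[0,0,0]],[[-0.166,-0.333,0],[0,0,0]],[[-0.166,-0.333,0],[0,0,0]],[[-0.166,-0.333,0],[0,0,0]],[[-0.166,-0.333,0],[0,0,0]],[[-0.166,-0.333,0],[0,0,0]],[[-0.166,-0.333,0],[0,0,0]],[[-0.166,-0.333,0],[0,0,0]],[[-0.166,-0.333,0],[0,0,0]],[[-0.166,-0.333,0],[0,0,0]],[[-0.166,-0.333,0],[0,0,0]],[[-0.166,-0.333,0],[0,0,0]],[[-0.166,-0.333,0],[0,0,0]],[[0,0,0],[0,0,0]],[[0,0,0],[0,0,0]]]'|grep -E "pos|ft|wid";python3 go.py .489 -.3372 .0275 172.3
python3 - <<'E'
from h import *
grab("scene","scene8")
crop("scene8",60,90,260,240,4,"e3")
E
python3 kn.py
```

```text
position: [0.4895, -0.3373, 0.2047]
ft_force: [0.2, -0.4, -1.3]
grip_width: 0.0226
now [ 0.4895 -0.3373  0.2047] psi 172.2 t 19.375 F [ 0.2 -0.4 -1.3] w 0.0226
turn total [ 0.001 -0.001 -0.001] rows>= 1
shift after turn (tool, /0.1) [5.000e-03 1.000e-03 1.772e+00] | shift before turn [ 4.000e-03 -1.000e-03  1.772e+00] norm 1.77
[[ 0.5886 -0.3504  0.1891]
 [ 0.5093 -0.3397  0.1891]
 [ 0.4003 -0.3249  0.1892]]
scene [[113.8, 167.5], [133.3, 154.7], [158.2, 138.4]] top [[406.0, 129.6], [404.1, 158.6], [401.1, 199.8]]
```

View pics/e3.png

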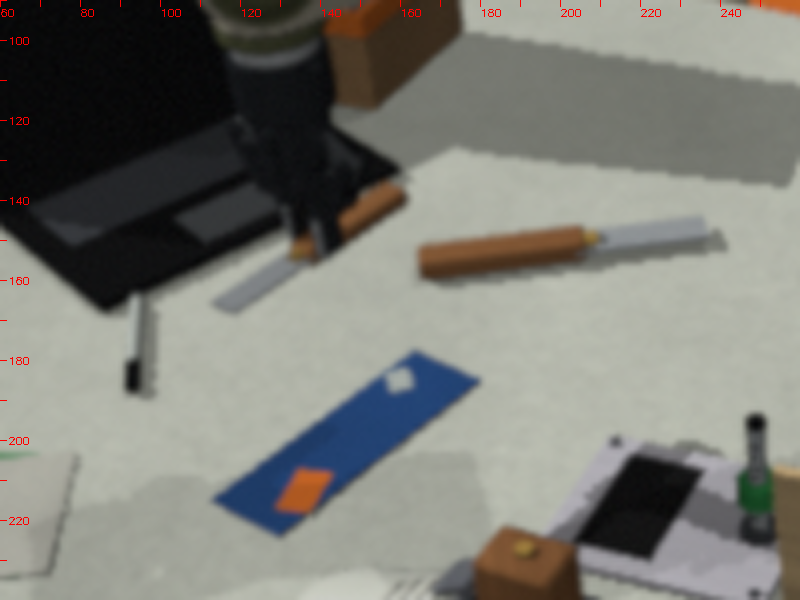

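```bash
python3 -m pendant '[[[0,0,0.4],[0,0,0]],[[0,0,0.45],[0,0,0]],[[0,0,0.45],[0,0,0]],[[0,0,0.3],[0,0,0]],[[0,0,0.14],[0,0,0]],[[0,0,0],[0,0,0]],[[0,0,0],[0,0,0]]]'|grep -E "pos|ft|wid"
```

```text
position: [0.4901, -0.3378, 0.0329]
ft_force: [-0.3, 0.3, -1.0]
grip_width: 0.0223
```

```bash
python3 -m pendant '[[[0,0,0.04],[0,0,0]],[[0,0,0],[0,0,0]]]'|grep -E "pos|ft|wid"; python3 -m pendant '[[[0,0,0.02],[0,0,0]],[[0,0,0],[0,0,0]]]'|grep -E "pos|ft|wid"
```

```text
position: [0.4895, -0.3375, 0.0278]
ft_force: [-0.1, -0.6, 0.3]
grip_width: 0.0227
position: [0.4896, -0.3376, 0.0269]
ft_force: [-3.1, 3.2, 10.0]
grip_width: 0.0224
```

Contact at 10 N. I'll open slowly, rise clear and look at the knife and the case together.

```bash
python3 -m pendant '[[[0,0,-0.01],[0,0,0]],[[0,0,0],[0,0,0]],[[0,0,0],[0,0,0]],[[0,0,0],[0,0,0]]]' 0.2 40|grep -E "pos|ft|wid"; python3 -m pendant '[[[0,0,-0.2],[0,0,0]],[[0,0,-0.5],[0,0,0]],[[0,0,-0.5],[0,0,0]],[[0,0,-0.5],[0,0,0]],[[0,0,-0.2],[0,0,0]]]'|grep -E "pos|ft|wid"; python3 go.py .3 .0 .22 189.24
```

```text
position: [0.4895, -0.3374, 0.0264]
ft_force: [-0.0, -0.3, 0.5]
grip_width: 0.051
position: [0.4899, -0.3379, 0.2197]
ft_force: [0.3, 0.9, -0.7]
grip_width: 0.0509
now [ 0.4899 -0.3379  0.2197] psi 172.3 t 21.925 F [ 0.3  0.9 -0.7] w 0.0509
turn total [-0.002  0.002 -0.189] rows>= 2
shift after turn (tool, /0.1) [ 1.332e+00  3.640e+00 -3.000e-03] | shift before turn [ 2.337  3.092 -0.021] norm 3.88
```

```bash
python3 -m pendant '[[[0,0,0],[0,0,-0.063]],[[0,0,0],[0,0,-0.063]],[[0,0,0],[0,0,-0.063]],[[0.133,0.364,0],[0,0,0]],[[0.133,0.364,0],[0,0,0]],[[0.133,0.364,0],[0,0,0]],[[0.133,0.364,0],[0,0,0]],[[0.133,0.364,0],[0,0,0]],[[0.133,0.364,0],[0,0,0]],[[0.133,0.364,0],[0,0,0]],[[0.133,0.364,0],[0,0,0]],[[0.133,0.364,0],[0,0,0]],[[0.133,0.364,0],[0,0,0]],[[0,0,0],[0,0,0]]]'|grep -E "pos|ft|wid"
python3 - <<'E'
from h import *
grab("scene","scene9");grab("top","top9")
crop("top9",140,110,260,220,6,"k1");crop("top9",340,120,430,230,5,"k2");crop("scene9",180,150,370,280,4,"k3")
E
```

```text
position: [0.2984, 0.0019, 0.2166]
ft_force: [0.7, -0.2, 0.2]
grip_width: 0.0512
```

View pics/k1.png

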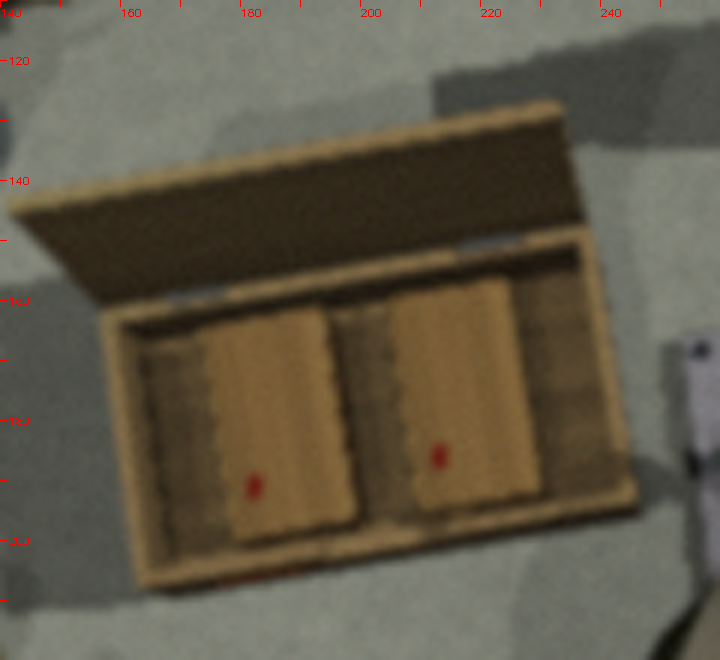

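View pics/k2.png

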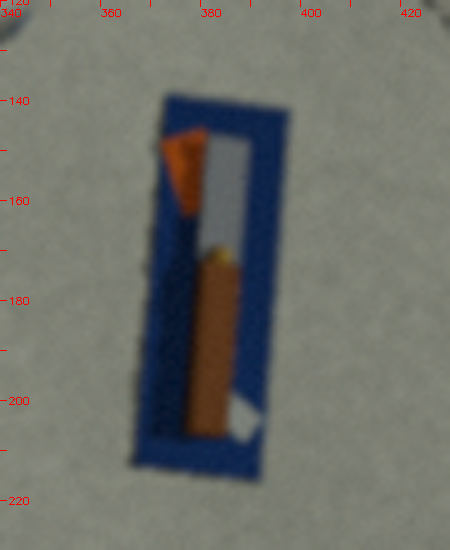

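View pics/k3.png

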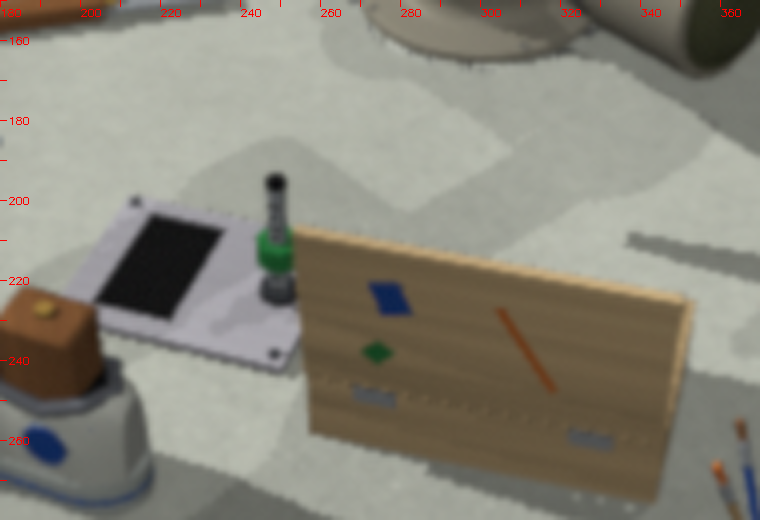

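Run:
```python
from h import *
f=lambda P:fix(P,140,110,6)
rim=f([(100,308),(585,230),(636,508),(140,588)])
L=[(.07,.124),(.07,-.124),(-.07,-.124),(-.07,.124)]
p,r=fit([("top",a,(*l,.066)) for a,l in zip(rim,L)],[.48,.22,.16,0]);print("case",p.round(4),np.degrees(p[2]),r.tolist())
B=[(.055,.031),(.055,-.031),(-.055,-.031),(-.055,.031)]
for nm,P in(("a",[(205,325),(322,307),(357,522),(240,542)]),("b",[(390,295),(507,278),(540,492),(420,510)])):
    P=f(P)
    for z in(.036,.051):
        q,r=fit([("top",a,(*l,0)) for a,l in zip(P,B)],[.48,.22,.16,z])
        c,s=np.cos(p[2]),np.sin(p[2]);d=q[:2]-p[:2]
        print(nm,z,q.round(4),np.degrees(q[2]).round(1),"rel",(c*d[0]+s*d[1]).round(4),(-s*d[0]+c*d[1]).round(4),"rms",np.sqrt((r**2).mean()).round(2))
    q,r=fit([("top",a,(*l,0)) for a,l in zip(P,B)],[.48,.22,.16,.04],(0,1,2,3));print("free z",q.round(4))
```

```text
case [0.4874 0.2179 0.1547 0.    ] 8.863345212752101 [[-0.0, 0.6], [1.0, -0.1], [-0.1, -0.5], [-0.8, -0.0]]
a 0.036 [0.4852 0.2657 0.1698 0.036 ] 9.7 rel 0.0052 0.0475 rms 0.44
a 0.051 [0.4826 0.2625 0.17   0.051 ] 9.7 rel 0.0021 0.0447 rms 0.4
free z [0.4828 0.2627 0.17   0.05  ]
b 0.036 [0.4996 0.1726 0.1467 0.036 ] 8.4 rel 0.005 -0.0467 rms 0.29
b 0.051 [0.4968 0.1707 0.1468 0.051 ] 8.4 rel 0.0019 -0.0481 rms 0.29
free z [0.4982 0.1717 0.1468 0.0434]
```

```bash
python3 go.py .4968 .1707 .15 188.4
```

```text
now [3.000e-01 2.000e-04 2.168e-01] psi -170.7 t 23.775 F [-0.3  0.5  1.6] w 0.0509
turn total [-0.     0.001  0.01 ] rows>= 1
shift after turn (tool, /0.1) [-2.196  1.399  0.668] | shift before turn [-2.217  1.365  0.669] norm 2.69
```

```bash
python3 -m pendant '[[[-0.366,0.233,0],[0,0,0.01]],[[-0.366,0.233,0],[0,0,0]],[[-0.366,0.233,0],[0,0,0]],[[-0.366,0.233,0],[0,0,0]],[[-0.366,0.233,0.2],[0,0,0]],[[-0.366,0.233,0.2],[0,0,0]],[[0,0,0.27],[0,0,0]],[[0,0,0],[0,0,0]],[[0,0,0],[0,0,0]]]' 0.765 30|grep -E "pos|ft|wid";python3 go.py .4968 .1707 .0505 188.4
python3 - <<'E'
from h import *
grab("top","top10");crop("top10",140,110,260,220,6,"k4")
E
```

```text
position: [0.4968, 0.1706, 0.1503]
ft_force: [-0.1, 0.3, 0.9]
grip_width: 0.0755
now [0.4968 0.1706 0.1503] psi -171.7 t 24.9 F [-0.1  0.3  0.9] w 0.0755
turn total [-0.     0.001 -0.001] rows>= 1
shift after turn (tool, /0.1) [0.    0.001 0.998] | shift before turn [0.001 0.002 0.998] norm 1.0
```

View pics/k4.png

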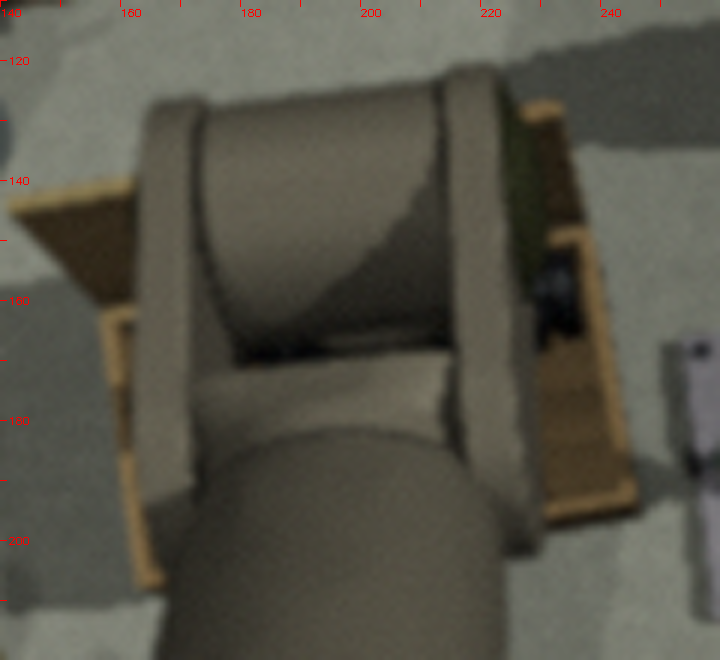

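```bash
python3 -m pendant '[[[0,0,0.3],[0,0,0]],[[0,0,0.3],[0,0,0]],[[0,0,0.2],[0,0,0]],[[0,0,0.1],[0,0,0]],[[0,0,0],[0,0,0]]]'|grep -E "pos|ft|wid";python3 -m pendant '[[[0,0,0.1],[0,0,0]],[[0,0,0],[0,0,0]]]'|grep -E "pos|ft|wid"
```

```text
position: [0.4964, 0.171, 0.06]
ft_force: [0.5, -0.4, 0.4]
grip_width: 0.0756
position: [0.496, 0.1711, 0.0493]
ft_force: [0.3, -0.1, 0.0]
grip_width: 0.0754
```

```bash
python3 -m pendant '[[[0,0,0],[0,0,0]],[[0,0,0],[0,0,0]],[[0,0,0],[0,0,0]],[[0,0,0],[0,0,0]]]' 0.35 30|grep -E "pos|ft|wid"
```

```text
position: [0.4963, 0.1712, 0.0499]
ft_force: [-1.2, -0.5, 5.7]
grip_width: 0.0612
```

```bash
python3 -m pendant '[[[0,0,0],[0,0,0]],[[0,0,0],[0,0,0]]]' -1 60|grep -E "pos|ft|wid";python3 -m pendant '[[[0,0,-0.1],[0,0,0]],[[0,0,-0.2],[0,0,0]],[[0,0,-0.4],[0,0,0]],[[0,0,-0.5],[0,0,0]],[[0,0,-0.3],[0,0,0]],[[0,0,0],[0,0,0]]]'|grep -E "pos|ft|wid"; python3 go.py .4723 -.0717 .20 186.7
python3 - <<'E'
from h import *
grab("scene","scene11");crop("scene11",190,60,390,260,4,"m1")
grab("top","top11")
E
```

```text
position: [0.4963, 0.1712, 0.0502]
ft_force: [-2.4, -0.7, 7.7]
grip_width: 0.0605
position: [0.4968, 0.1713, 0.2017]
ft_force: [0.1, 0.6, -1.0]
grip_width: 0.0607
now [0.4968 0.1713 0.2017] psi -171.6 t 27.325 F [ 0.1  0.6 -1. ] w 0.0607
turn total [-0.     0.003  0.019] rows>= 1
shift after turn (tool, /0.1) [ 0.526 -2.385  0.017] | shift before turn [ 0.596 -2.368  0.015] norm 2.44
```

View pics/m1.png

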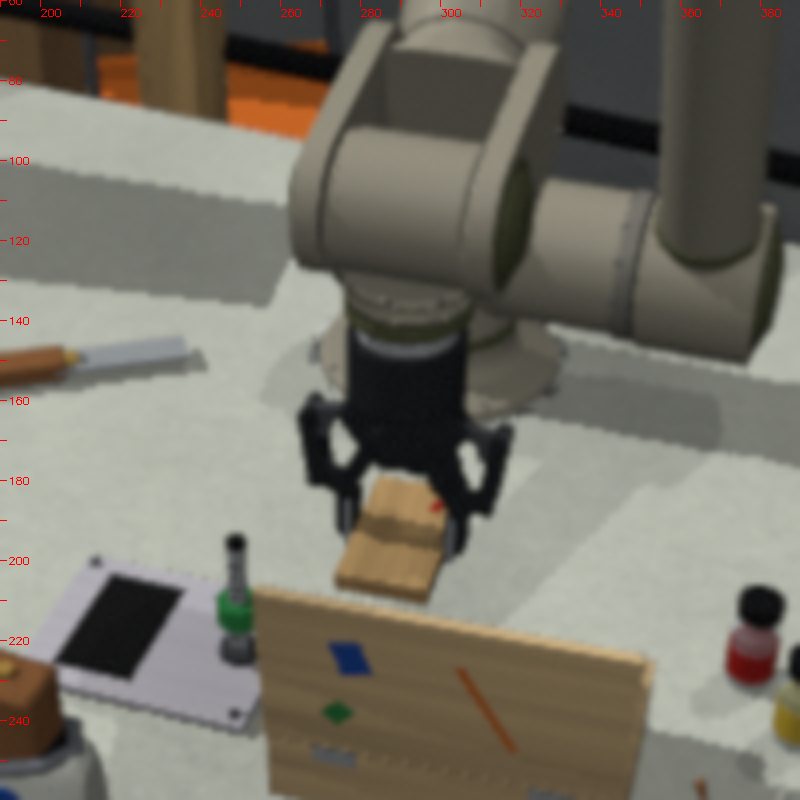

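```bash
cat > bd.py <<'E'
from h import *
# fit held board/shift along tool x from scene picture corners: prints predicted corners
o=env.observe();R=np.array(o["tool_rot"]);p=np.array(o["position"])
for dx in(-.004,0,.004):
  P=[p+R@np.array([-.055+dx,sy*.031,z]) for sy in(-1,1) for z in(-.0008,.0142)]+[p+R@np.array([.055+dx,sy*.031,-.0008]) for sy in(-1,1)]
  print(dx,"far: y-(top,bot) y+(top,bot), near top", proj("scene",P).round(1).tolist())
E
python3 bd.py
python3 - <<'E'
from h import *
crop("scene11",250,160,320,220,10,"m2")
E
```

```text
-0.004 far: y-(top,bot) y+(top,bot), near top [[271.7, 204.9], [271.7, 209.3], [295.1, 209.3], [294.9, 213.8], [283.2, 180.2], [305.2, 184.1]]
0 far: y-(top,bot) y+(top,bot), near top [[272.1, 203.9], [272.1, 208.4], [295.5, 208.4], [295.3, 212.8], [283.6, 179.4], [305.6, 183.2]]
0.004 far: y-(top,bot) y+(top,bot), near top [[272.5, 202.9], [272.5, 207.4], [295.9, 207.4], [295.7, 211.9], [284.0, 178.5], [305.9, 182.4]]
```

View pics/m2.png

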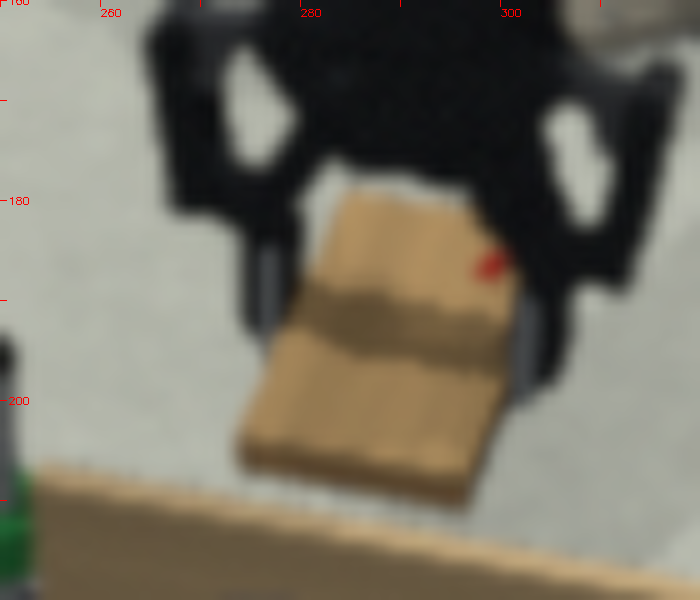

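```bash
python3 go.py .4730 -.0714 .08 186.7
```

```text
now [0.4956 0.1711 0.1988] psi -171.6 t 27.425 F [ 0.1  0.2 -2.1] w 0.0603
turn total [-0.    -0.001  0.018] rows>= 1
shift after turn (tool, /0.1) [ 0.508 -2.382  1.188] | shift before turn [ 0.575 -2.366  1.189] norm 2.71
```

```bash
python3 -m pendant '[[[0.085,-0.397,0],[0,0,0.018]],[[0.085,-0.397,0],[0,0,0]],[[0.085,-0.397,0],[0,0,0]],[[0.085,-0.397,0],[0,0,0]],[[0.085,-0.397,0],[0,0,0]],[[0.085,-0.397,0],[0,0,0]],[[0,0,0.3],[0,0,0]],[[0,0,0.4],[0,0,0]],[[0,0,0.4],[0,0,0]],[[0,0,0],[0,0,0]],[[0,0,0],[0,0,0]],[[0,0,0],[0,0,0]]]'|grep -E "pos|ft|wid";python3 go.py .4730 -.0714 .0272 186.7
```

```text
position: [0.4752, -0.0716, 0.0907]
ft_force: [-0.0, -0.6, -0.8]
grip_width: 0.0608
now [ 0.4752 -0.0716  0.0907] psi -173.2 t 28.925 F [-0.  -0.6 -0.8] w 0.0608
turn total [-0.001  0.001  0.001] rows>= 1
shift after turn (tool, /0.1) [0.021 0.005 0.635] | shift before turn [0.023 0.006 0.635] norm 0.64
```

```bash
python3 -m pendant '[[[0.021,0.004,0.2],[0,0,0]],[[0,0,0.25],[0,0,0]],[[0,0,0.14],[0,0,0]],[[0,0,0],[0,0,0]],[[0,0,0],[0,0,0]]]'|grep -E "pos|ft|wid";python3 -m pendant '[[[0,0,0.04],[0,0,0]],[[0,0,0],[0,0,0]],[[0,0,0],[0,0,0]]]'|grep -E "pos|ft|wid"
```

```text
position: [0.4729, -0.0715, 0.0313]
ft_force: [-0.2, -0.1, -1.4]
grip_width: 0.0609
position: [0.4725, -0.0713, 0.0267]
ft_force: [-0.3, -0.5, -1.1]
grip_width: 0.0608
```

```bash
python3 -m pendant '[[[0,0,0.02],[0,0,0]],[[0,0,0],[0,0,0]],[[0,0,0],[0,0,0]]]'|grep -E "pos|ft|wid"
```

```text
position: [0.4725, -0.0713, 0.0245]
ft_force: [-0.0, 0.6, 0.4]
grip_width: 0.0608
```

```bash
python3 -m pendant '[[[0,0,0.005],[0,0,0]],[[0,0,0],[0,0,0]]]' 0.5|grep -E "pos|ft|wid"; python3 -m pendant '[[[0,0,0],[0,0,0]],[[0,0,-0.2],[0,0,0]],[[0,0,-0.4],[0,0,0]],[[0,0,-0.5],[0,0,0]],[[0,0,-0.5],[0,0,0]],[[0.3,0.3,0],[0,0,0]],[[0.3,0.5,0],[0,0,0]],[[0.3,0.5,0],[0,0,0]],[[0.3,0.5,0],[0,0,0]],[[0,0.5,0],[0,0,0]]]' 0.765|grep -E "pos|ft|wid"
python3 - <<'E'
from h import *
grab("scene","scene12");grab("top","top12")
crop("top12",250,150,330,220,8,"n1");crop("scene12",190,180,270,250,8,"n2");crop("top12",140,100,270,220,6,"n3")
E
```

```text
position: [0.4725, -0.0713, 0.0241]
ft_force: [0.4, 0.3, 0.3]
grip_width: 0.064
position: [0.3242, 0.1441, 0.1843]
ft_force: [1.3, 0.3, 0.7]
grip_width: 0.075
```

View pics/n1.png

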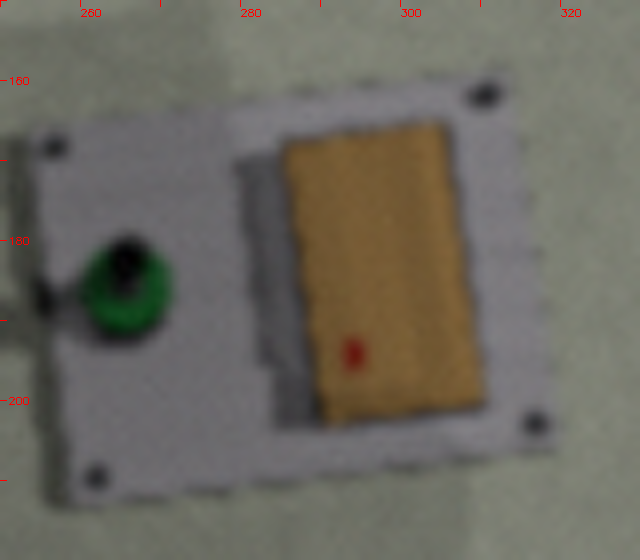

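View pics/n2.png

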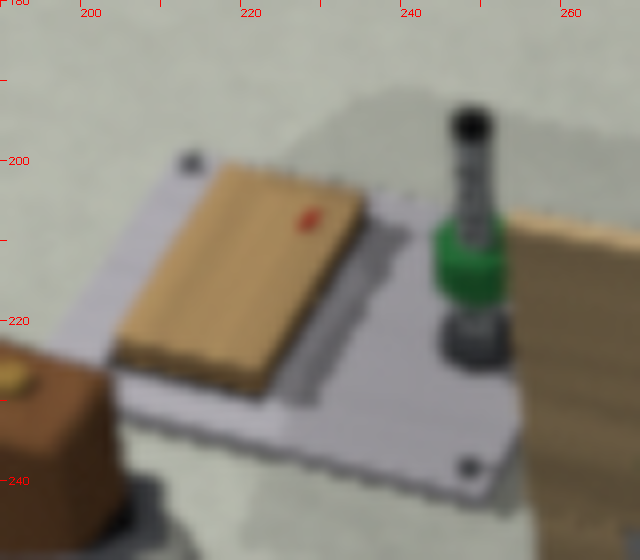

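View pics/n3.png

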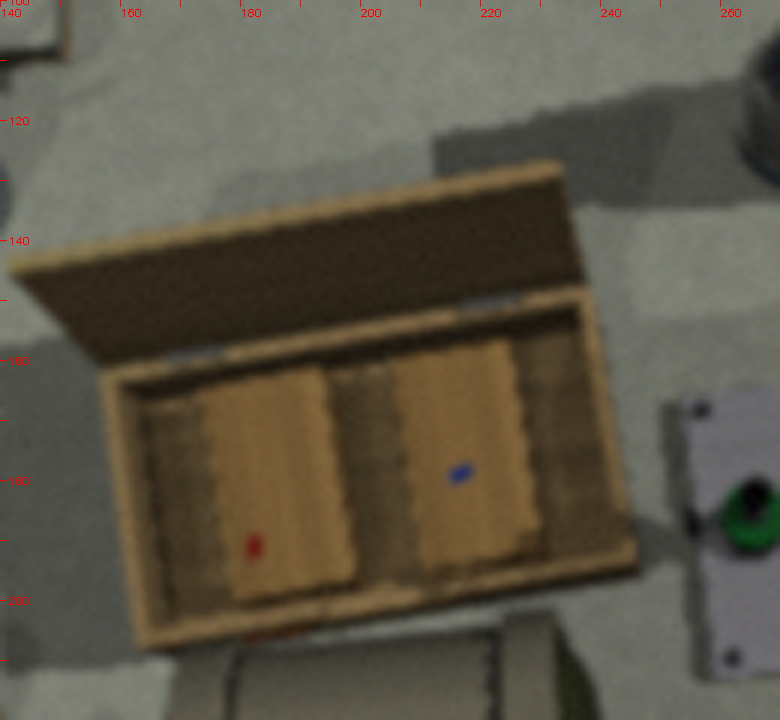

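Run:
```python
from h import *
L=np.array([(.057,.033),(.057,-.033),(-.057,-.033),(-.057,.033)])
t0=fix([(541,112),(623,103),(641,242),(560,252)],150,140,4)
s0=fix([(112,93),(185,110),(131,199),(54,185)],190,180,4)[[2,3,0,1]]
B=np.array([(.055,.031),(.055,-.031),(-.055,-.031),(-.055,.031)])
t1=fix([(283,140),(447,123),(487,405),(325,425)],250,150,8)
s1=fix([(222,163),(365,192),(262,380),(115,345)],190,180,8)[[2,3,0,1]]
for nm,t,s,l,z in(("stand",t0,s0,L,.01),("board",t1,s1,B,.025)):
    T=[("top",a,(*b,z)) for a,b in zip(t,l)];S=[("scene",a,(*b,z)) for a,b in zip(s,l)]
    for m,o in(("top",T),("scene",S),("both",T+S)):
        p,r=fit(o,[.47,-.07,.11,0]);print(nm,m,p[:2].round(4),np.degrees(p[2]).round(1),np.sqrt((r**2).mean()).round(2))
```

```text
stand top [ 0.4742 -0.0732] 6.1 0.58
stand scene [ 0.4697 -0.0707] 7.3 0.4
stand both [ 0.4723 -0.0717] 6.7 0.76
board top [ 0.4724 -0.0727] 6.6 0.16
board scene [ 0.4722 -0.0683] 8.3 0.37
board both [ 0.4719 -0.0708] 7.4 0.62
```

```bash
python3 go.py .4816 .2632 .14 189.7
```

```text
now [0.3247 0.1462 0.1843] psi -172.9 t 31.9 F [0.8 0.4 0.1] w 0.0753
turn total [ 0.     0.    -0.029] rows>= 1
shift after turn (tool, /0.1) [-1.744  0.889  0.443] | shift before turn [-1.701  0.967  0.444] norm 2.01
```

```bash
python3 -m pendant '[[[-0.35,0.178,0],[0,0,-0.029]],[[-0.35,0.178,0],[0,0,0]],[[-0.35,0.178,0],[0,0,0]],[[-0.35,0.178,0.05],[0,0,0]],[[-0.35,0.178,0.2],[0,0,0]],[[0,0,0.2],[0,0,0]],[[0,0,0],[0,0,0]],[[0,0,0],[0,0,0]]]' 0.765 60|grep -E "pos|ft|wid";python3 go.py .4816 .2632 .0505 189.7
```

```text
position: [0.4858, 0.2573, 0.1398]
ft_force: [0.7, 0.8, 1.0]
grip_width: 0.0754
now [0.4858 0.2573 0.1398] psi -170.7 t 32.9 F [0.7 0.8 1. ] w 0.0754
turn total [-0.     0.001 -0.004] rows>= 1
shift after turn (tool, /0.1) [0.032 0.065 0.893] | shift before turn [0.033 0.065 0.893] norm 0.9
```

```bash
python3 -m pendant '[[[0.032,0.065,0.1],[0,0,-0.004]],[[0,0,0.3],[0,0,0]],[[0,0,0.3],[0,0,0]],[[0,0,0.1],[0,0,0]],[[0,0,0],[0,0,0]]]'|grep -E "pos|ft|wid";python3 -m pendant '[[[0,0,0.09],[0,0,0]],[[0,0,0],[0,0,0]],[[0,0,0],[0,0,0]]]'|grep -E "pos|ft|wid"; python3 -m pendant '[[[0,0,0],[0,0,0]],[[0,0,0],[0,0,0]],[[0,0,0],[0,0,0]],[[0,0,0],[0,0,0]]]' 0.35 30|grep -E "pos|ft|wid"
```

```text
position: [0.4812, 0.2638, 0.0591]
ft_force: [-0.9, 0.2, 0.2]
grip_width: 0.0749
position: [0.4815, 0.2637, 0.0504]
ft_force: [0.3, 0.7, -1.1]
grip_width: 0.0755
position: [0.4815, 0.2638, 0.0505]
ft_force: [-1.3, -0.4, 5.2]
grip_width: 0.0615
```

Third board is present on pile a too and gripped (0.0615). I'll grip harder, lift and carry it.

```bash
python3 -m pendant '[[[0,0,0],[0,0,0]],[[0,0,0],[0,0,0]]]' -1 60|grep -E "pos|ft|wid";python3 -m pendant '[[[0,0,-0.1],[0,0,0]],[[0,0,-0.2],[0,0,0]],[[0,0,-0.4],[0,0,0]],[[0,0,-0.5],[0,0,0]],[[0,0,-0.3],[0,0,0]],[[0,0,0],[0,0,0]],[[0,0,0],[0,0,0]]]'|grep -E "pos|ft|wid"; python3 go.py .4726 -.0715 .10 187
python3 - <<'E'
from h import *
grab("scene","scene13");crop("scene13",230,90,350,210,6,"m3")
E
```

```text
position: [0.4815, 0.2638, 0.0508]
ft_force: [-1.8, -0.7, 7.7]
grip_width: 0.0605
position: [0.4808, 0.2635, 0.199]
ft_force: [-0.0, -0.3, -1.2]
grip_width: 0.0604
now [0.4808 0.2635 0.199 ] psi -170.3 t 35.525 F [-0.  -0.3 -1.2] w 0.0604
turn total [-0.    -0.001  0.03 ] rows>= 1
shift after turn (tool, /0.1) [ 0.489 -3.315  0.99 ] | shift before turn [ 0.644 -3.288  0.992] norm 3.49
```

View pics/m3.png

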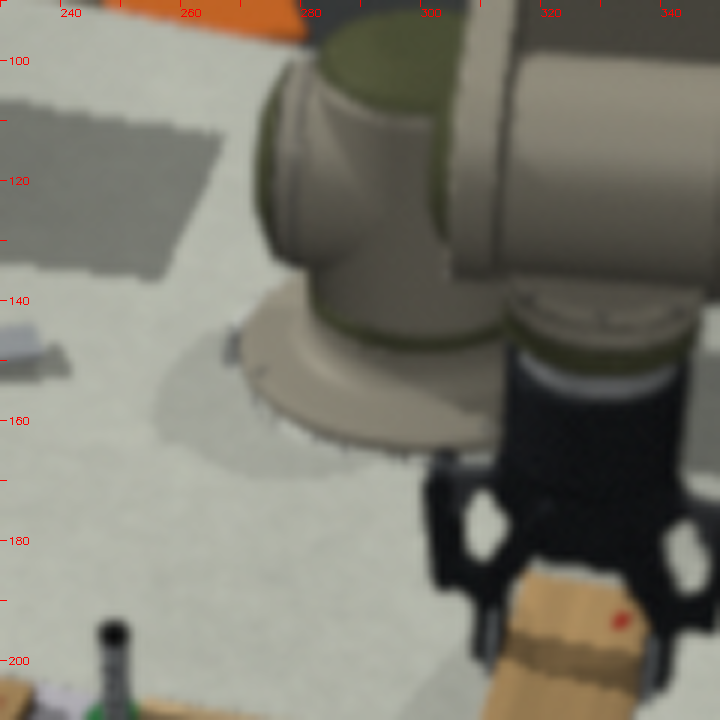

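```bash
python3 -m pendant '[[[0.06,-0.414,0],[0,0,0.03]],[[0.06,-0.414,0],[0,0,0]],[[0.06,-0.414,0],[0,0,0]],[[0.06,-0.414,0],[0,0,0]],[[0.06,-0.414,0],[0,0,0]],[[0.06,-0.414,0],[0,0,0]],[[0.06,-0.414,0],[0,0,0]],[[0.06,-0.414,0],[0,0,0]],[[0,0,0.3],[0,0,0]],[[0,0,0.4],[0,0,0]],[[0,0,0.3],[0,0,0]],[[0,0,0],[0,0,0]],[[0,0,0],[0,0,0]],[[0,0,0],[0,0,0]]]'|grep -E "pos|ft|wid";python3 go.py .4724 -.0714 .0425 186.8
```

```text
position: [0.4766, -0.0711, 0.1011]
ft_force: [0.4, -0.8, -0.7]
grip_width: 0.0604
now [ 0.4766 -0.0711  0.1011] psi -173.0 t 37.325 F [ 0.4 -0.8 -0.7] w 0.0604
turn total [-0.001  0.001  0.002] rows>= 1
shift after turn (tool, /0.1) [0.042 0.001 0.586] | shift before turn [0.043 0.002 0.586] norm 0.59
```

```bash
python3 -m pendant '[[[0.042,0.001,0.2],[0,0,0.002]],[[0,0,0.25],[0,0,0]],[[0,0,0.1],[0,0,0]],[[0,0,0],[0,0,0]],[[0,0,0],[0,0,0]]]'|grep -E "pos|ft|wid";python3 -m pendant '[[[0,0,0.03],[0,0,0]],[[0,0,0],[0,0,0]],[[0,0,0],[0,0,0]]]'|grep -E "pos|ft|wid"
```

```text
position: [0.4724, -0.0715, 0.0459]
ft_force: [-0.2, -0.5, -1.5]
grip_width: 0.0604
position: [0.4719, -0.0713, 0.0421]
ft_force: [0.2, -0.3, 0.3]
grip_width: 0.0602
```

```bash
python3 -m pendant '[[[-0.005,0,0.02],[0,0,0]],[[0,0,0],[0,0,0]],[[0,0,0],[0,0,0]]]'|grep -E "pos|ft|wid"
```

```text
position: [0.4724, -0.0712, 0.04]
ft_force: [-0.0, 0.2, -0.6]
grip_width: 0.0604
```

```bash
python3 -m pendant '[[[0,0,0.007],[0,0,0]],[[0,0,0],[0,0,0]],[[0,0,0],[0,0,0]]]'|grep -E "pos|ft|wid"; python3 -m pendant '[[[0,0,0],[0,0,0]],[[0,0,0],[0,0,0]]]' 0.5|grep -E "pos|ft|wid"; python3 -m pendant '[[[0,0,0],[0,0,0]],[[0,0,-0.2],[0,0,0]],[[0,0,-0.4],[0,0,0]],[[0,0,-0.5],[0,0,0]],[[0,0,-0.4],[0,0,0]],[[0.3,0.3,0],[0,0,0]],[[0.3,0.5,0],[0,0,0]],[[0.3,0.5,0],[0,0,0]],[[0.3,0.5,0],[0,0,0]],[[0,0.5,0],[0,0,0]]]' 0.765|grep -E "pos|ft|wid"
python3 - <<'E'
from h import *
grab("scene","scene14");grab("top","top14")
crop("top14",250,150,330,220,8,"n4");crop("scene14",190,180,270,250,8,"n5");crop("top14",140,100,270,220,6,"n6")
E
```

```text
position: [0.4724, -0.0712, 0.0398]
ft_force: [-1.4, 0.7, 5.8]
grip_width: 0.0606
position: [0.4724, -0.0712, 0.0393]
ft_force: [0.2, -0.5, 0.4]
grip_width: 0.0639
position: [0.3239, 0.1439, 0.1895]
ft_force: [1.5, 0.1, 0.9]
grip_width: 0.0752
```

View pics/n4.png

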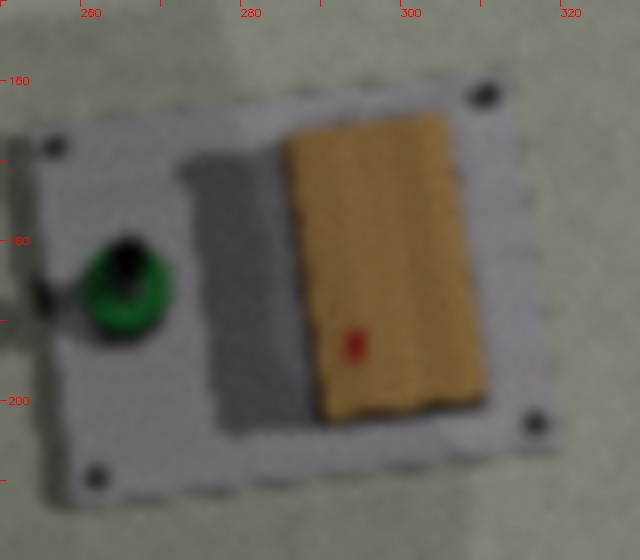

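View pics/n5.png

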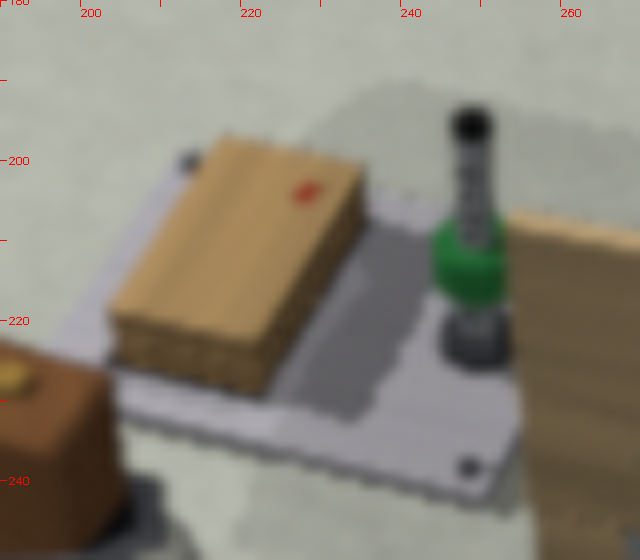

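View pics/n6.png

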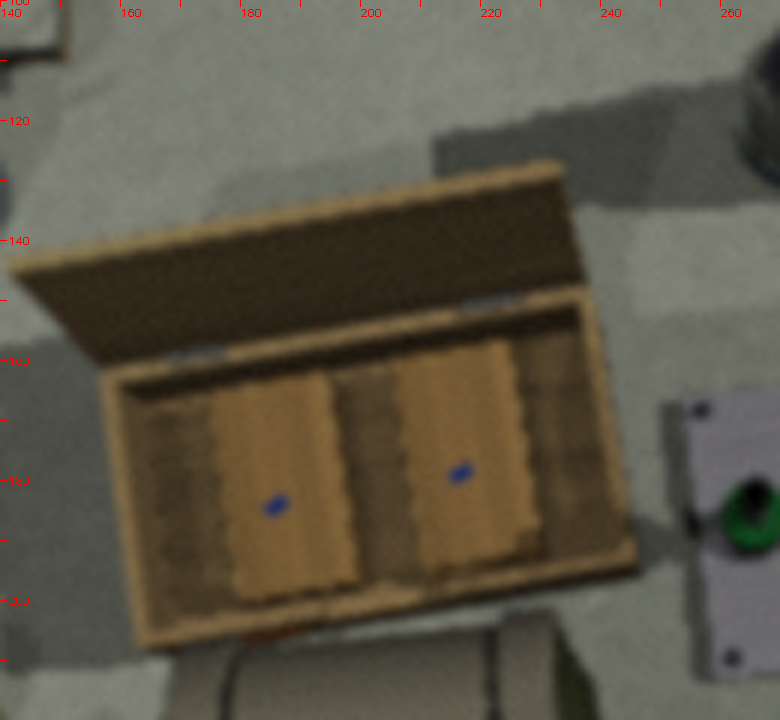

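```bash
python3 - <<'E'
from h import *
B=np.array([(.055,.031),(.055,-.031),(-.055,-.031),(-.055,.031)])
for nm,P in(("b2",[(393,357),(507,340),(540,552),(425,572)]),("a2",[(210,385),(325,370),(357,582),(238,600)])):
    q,r=fit([("top",a,(*l,.036)) for a,l in zip(fix(P,140,100,6),B)],[.48,.22,.16,0]);print(nm,q[:2].round(4),np.degrees(q[2]).round(1),np.abs(r).max())
c=np.radians(6.8);g=np.array([.4723,-.0715])+.1*np.array([-np.sin(c),np.cos(c)])
for z in(.03,.04,.045,.05,.06):
    a=np.linspace(0,6.28,60)
    ring=lambda h:np.array([[g[0]+.017*np.cos(t),g[1]+.017*np.sin(t),.01+z+h] for t in a])
    print(z,"scene rows",proj("scene",ring(.01))[:,1].min().round(1),proj("scene",ring(-.01))[:,1].max().round(1),"cap",proj("scene",[[*g,.121]]).round(1), "top ctr", proj("top",[[*g,.01+z+.01]]).round(1))
t1=fix([(283,130),(443,113),(487,402),(325,420)],250,150,8)
s1=fix([(222,137),(365,167),(262,343),(110,308)],190,180,8)[[2,3,0,1]]
T=[("top",a,(*b,.04)) for a,b in zip(t1,B)];S=[("scene",a,(*b,.04)) for a,b in zip(s1,B)]
for o in(T,S,T+S):
    p,r=fit(o,[.47,-.07,.11,0]);print("board2",p[:2].round(4),np.degrees(p[2]).round(1),np.sqrt((r**2).mean()).round(2))
E
python3 go.py .4985 .1728 .14 188.5
```

```text
b2 [0.4988 0.1716] 8.8 0.6
a2 [0.4851 0.2649] 8.5 0.5
0.03 scene rows 209.6 222.0 cap [[248.2 194.8]] top ctr [[264.8 186.6]]
0.04 scene rows 207.1 219.5 cap [[248.2 194.8]] top ctr [[264.8 186. ]]
0.045 scene rows 205.8 218.3 cap [[248.2 194.8]] top ctr [[264.8 185.8]]
0.05 scene rows 204.5 217.0 cap [[248.2 194.8]] top ctr [[264.8 185.5]]
0.06 scene rows 202.0 214.5 cap [[248.2 194.8]] top ctr [[264.8 185. ]]
board2 [ 0.4726 -0.071 ] 6.7 0.25
board2 [ 0.471  -0.0683] 7.6 0.19
board2 [ 0.4718 -0.0697] 7.1 0.46
now [0.3243 0.1461 0.1895] psi -172.8 t 40.675 F [ 0.  -1.1  0.5] w 0.0753
turn total [ 0.     0.    -0.015] rows>= 1
shift after turn (tool, /0.1) [-1.762  0.007  0.495] | shift before turn [-1.762  0.047  0.496] norm 1.83
```

```bash
python3 -m pendant '[[[-0.35,0.004,0],[0,0,-0.018]],[[-0.35,0,0],[0,0,0]],[[-0.35,0,0],[0,0,0]],[[-0.35,0,0.1],[0,0,0]],[[-0.35,0,0.2],[0,0,0]],[[0,0,0.2],[0,0,0]],[[0,0,0],[0,0,0]],[[0,0,0],[0,0,0]],[[0,0,0],[0,0,0]]]' 0.765 60|grep -E "pos|ft|wid";python3 go.py .4979 .1723 .0355 188.8
```

```text
position: [0.4993, 0.1679, 0.1403]
ft_force: [-0.8, -0.1, 0.1]
grip_width: 0.0754
now [0.4993 0.1679 0.1403] psi -171.6 t 41.8 F [-0.8 -0.1  0.1] w 0.0754
turn total [-0.     0.001 -0.004] rows>= 1
shift after turn (tool, /0.1) [0.007 0.046 1.048] | shift before turn [0.009 0.046 1.048] norm 1.05
```

```bash
python3 -m pendant '[[[0.007,0.046,0.1],[0,0,-0.004]],[[0,0,0.3],[0,0,0]],[[0,0,0.3],[0,0,0]],[[0,0,0.2],[0,0,0]],[[0,0,0],[0,0,0]]]'|grep -E "pos|ft|wid";python3 -m pendant '[[[0,0,0.09],[0,0,0]],[[0,0,0.055],[0,0,0]],[[0,0,0],[0,0,0]],[[0,0,0],[0,0,0]]]'|grep -E "pos|ft|wid"; python3 -m pendant '[[[0,0,0],[0,0,0]],[[0,0,0],[0,0,0]],[[0,0,0],[0,0,0]],[[0,0,0],[0,0,0]]]' 0.35 30|grep -E "pos|ft|wid"
```

```text
position: [0.4968, 0.1726, 0.0481]
ft_force: [-0.2, 0.3, 0.4]
grip_width: 0.0753
position: [0.4979, 0.1724, 0.0351]
ft_force: [-0.5, 0.2, 0.3]
grip_width: 0.0753
position: [0.4979, 0.1725, 0.0353]
ft_force: [-0.6, 0.0, 5.5]
grip_width: 0.0612
```

```bash
python3 -m pendant '[[[0,0,0],[0,0,0]],[[0,0,0],[0,0,0]]]' -1 60|grep -E "pos|ft|wid";python3 -m pendant '[[[0,0,-0.1],[0,0,0]],[[0,0,-0.2],[0,0,0]],[[0,0,-0.4],[0,0,0]],[[0,0,-0.5],[0,0,0]],[[0,0,-0.45],[0,0,0]],[[0,0,0],[0,0,0]],[[0,0,0],[0,0,0]]]'|grep -E "pos|ft|wid"; python3 go.py .4722 -.0716 .11 186.8
python3 - <<'E'
from h import *
grab("scene","scene15");crop("scene15",230,150,330,250,6,"m4")
E
```

```text
position: [0.4979, 0.1725, 0.0355]
ft_force: [-1.0, -0.8, 9.9]
grip_width: 0.0606
position: [0.4971, 0.1724, 0.199]
ft_force: [0.4, 0.2, -1.8]
grip_width: 0.0605
now [0.4971 0.1724 0.199 ] psi -171.2 t 44.55 F [ 0.4  0.2 -1.8] w 0.0605
turn total [ 0.    -0.001  0.022] rows>= 1
shift after turn (tool, /0.1) [ 0.536 -2.393  0.89 ] | shift before turn [ 0.618 -2.373  0.891] norm 2.61
```

View pics/m4.png

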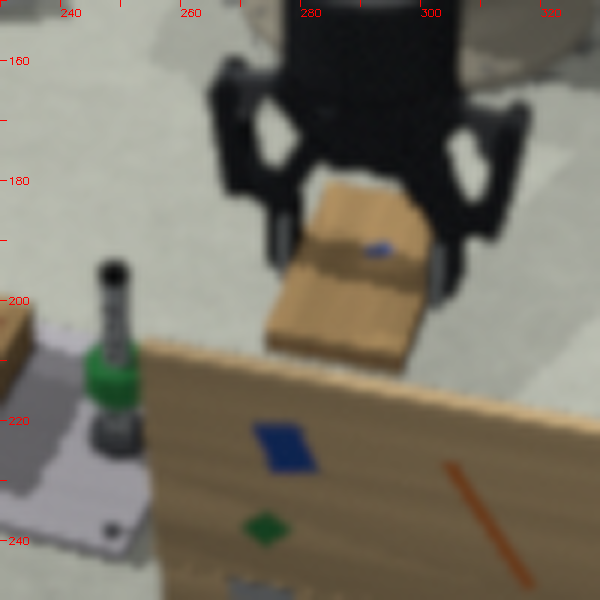

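```bash
python3 -m pendant '[[[0.092,-0.399,0],[0,0,0.022]],[[0.092,-0.399,0],[0,0,0]],[[0.092,-0.399,0],[0,0,0]],[[0.092,-0.399,0],[0,0,0]],[[0.092,-0.399,0],[0,0,0]],[[0.092,-0.399,0],[0,0,0]],[[0,0,0],[0,0,0]],[[0,0,0.3],[0,0,0]],[[0,0,0.4],[0,0,0]],[[0,0,0.19],[0,0,0]],[[0,0,0],[0,0,0]],[[0,0,0],[0,0,0]],[[0,0,0],[0,0,0]]]'|grep -E "pos|ft|wid";python3 go.py .4723 -.0715 .0575 186.8
```

```text
position: [0.4731, -0.0719, 0.1116]
ft_force: [0.2, -0.4, -0.9]
grip_width: 0.0603
now [ 0.4731 -0.0719  0.1116] psi -173.2 t 46.225 F [ 0.2 -0.4 -0.9] w 0.0603
turn total [-0.     0.001  0.   ] rows>= 1
shift after turn (tool, /0.1) [0.008 0.005 0.541] | shift before turn [0.008 0.006 0.541] norm 0.54
```

```bash
python3 -m pendant '[[[0.008,0.005,0.2],[0,0,0]],[[0,0,0.22],[0,0,0]],[[0,0,0.1],[0,0,0]],[[0,0,0],[0,0,0]],[[0,0,0],[0,0,0]]]'|grep -E "pos|ft|wid";python3 -m pendant '[[[0,0,0.03],[0,0,0]],[[0,0,0],[0,0,0]],[[0,0,0],[0,0,0]]]'|grep -E "pos|ft|wid"
```

```text
position: [0.4723, -0.0717, 0.0596]
ft_force: [-0.2, -1.0, 0.5]
grip_width: 0.0606
position: [0.472, -0.0716, 0.0559]
ft_force: [1.3, -0.1, -0.5]
grip_width: 0.0603
```

```bash
python3 -m pendant '[[[-0.003,0,0.015],[0,0,0]],[[0,0,0],[0,0,0]],[[0,0,0],[0,0,0]]]'|grep -E "pos|ft|wid"; python3 -m pendant '[[[0,0,0.007],[0,0,0]],[[0,0,0],[0,0,0]],[[0,0,0],[0,0,0]]]'|grep -E "pos|ft|wid"
```

```text
position: [0.4723, -0.0716, 0.0545]
ft_force: [-0.8, 0.8, 4.5]
grip_width: 0.0603
position: [0.4723, -0.0716, 0.0545]
ft_force: [-4.4, 0.7, 13.9]
grip_width: 0.0602
```

```bash
python3 -m pendant '[[[0,0,-0.007],[0,0,0]],[[0,0,0],[0,0,0]]]' 0.5|grep -E "pos|ft|wid"; python3 -m pendant '[[[0,0,0],[0,0,0]],[[0,0,-0.2],[0,0,0]],[[0,0,-0.4],[0,0,0]],[[0,0,-0.5],[0,0,0]],[[0,0,-0.3],[0,0,0]],[[0.3,0.3,0],[0,0,0]],[[0.3,0.5,0],[0,0,0]],[[0.3,0.5,0],[0,0,0]],[[0.3,0.5,0],[0,0,0]],[[0,0.5,0],[0,0,0]]]' 0.765|grep -E "pos|ft|wid"
python3 - <<'E'
from h import *
grab("scene","scene16");grab("top","top16")
crop("top16",250,150,330,220,8,"o1");crop("scene16",190,180,270,250,8,"o2");crop("top16",140,60,400,230,3,"o3")
E
```

```text
position: [0.4722, -0.0715, 0.0542]
ft_force: [-0.8, 0.3, 0.3]
grip_width: 0.0641
position: [0.3237, 0.1436, 0.1945]
ft_force: [0.4, -0.9, -0.1]
grip_width: 0.0757
```

View pics/o1.png

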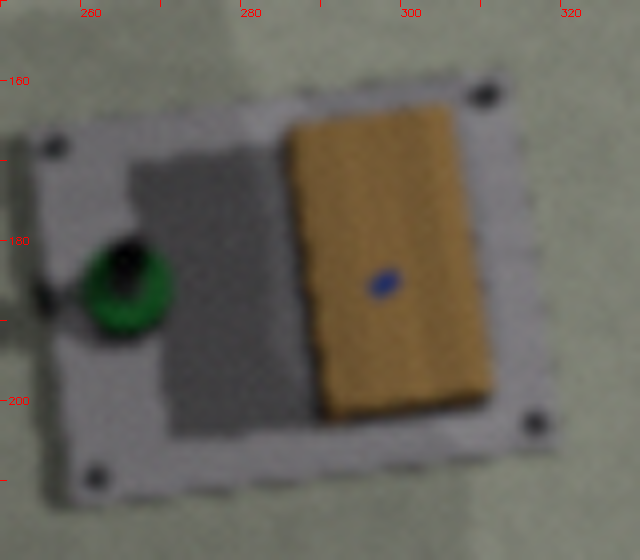

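View pics/o2.png

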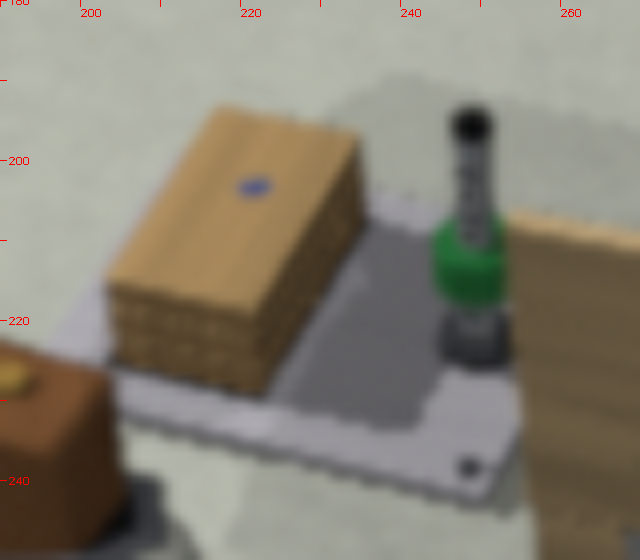

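View pics/o3.png

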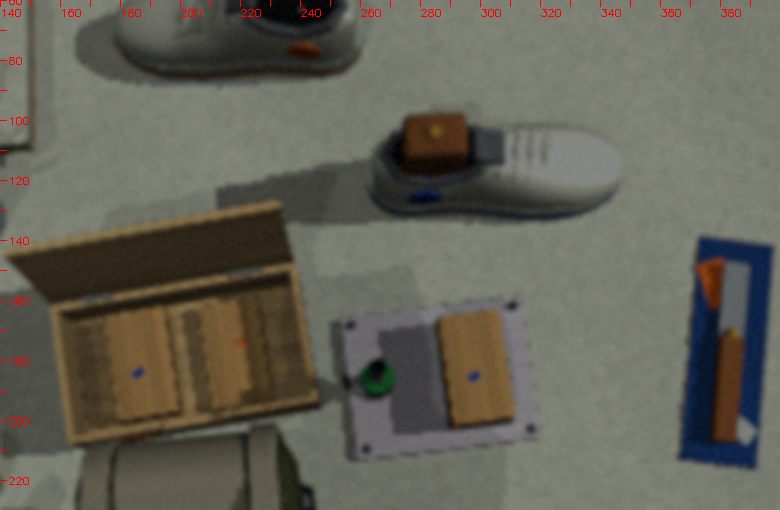

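```bash
python3 - <<'E'
from h import *
B=np.array([(.055,.031),(.055,-.031),(-.055,-.031),(-.055,.031)])
t1=fix([(285,127),(452,105),(493,390),(325,418)],250,150,8)
s1=fix([(222,107),(360,137),(258,315),(106,280)],190,180,8)[[2,3,0,1]]
T=[("top",a,(*b,.055)) for a,b in zip(t1,B)];S=[("scene",a,(*b,.055)) for a,b in zip(s1,B)]
for o in(T,S,T+S):
    p,r=fit(o,[.47,-.07,.11,0]);print("board3",p[:2].round(4),np.degrees(p[2]).round(1),np.sqrt((r**2).mean()).round(2))
E
python3 go.py .615 .2388 .29 189.05
```

```text
board3 [ 0.4725 -0.0713] 6.9 0.24
board3 [ 0.4716 -0.0682] 7.5 0.27
board3 [ 0.4718 -0.0699] 7.2 0.46
now [0.3242 0.1458 0.1944] psi -172.8 t 49.575 F [-0.3 -0.6  0.9] w 0.0755
turn total [ 0.     0.    -0.021] rows>= 1
shift after turn (tool, /0.1) [-3.018  0.461 -0.956] | shift before turn [-3.002  0.56  -0.955] norm 3.2
```

```bash
python3 -m pendant '[[[0,0,-0.45],[0,0,-0.021]],[[0,0,-0.5],[0,0,0]],[[-0.377,0.058,0],[0,0,0]],[[-0.377,0.058,0],[0,0,0]],[[-0.377,0.058,0],[0,0,0]],[[-0.377,0.058,0],[0,0,0]],[[-0.377,0.058,0],[0,0,0]],[[-0.377,0.058,0],[0,0,0]],[[-0.377,0.058,0],[0,0,0]],[[-0.377,0.058,0],[0,0,0]],[[0,0,0],[0,0,0]],[[0,0,0],[0,0,0]]]' -1 40|grep -E "pos|ft|wid";python3 go.py .615 .2388 .2 189.05
```

```text
position: [0.6165, 0.2334, 0.289]
ft_force: [0.1, -0.3, 0.2]
grip_width: 0.0004
now [0.6165 0.2334 0.289 ] psi -171.3 t 51.075 F [ 0.1 -0.3  0.2] w 0.0004
turn total [-0.    -0.001 -0.004] rows>= 1
shift after turn (tool, /0.1) [0.007 0.055 0.89 ] | shift before turn [0.006 0.055 0.89 ] norm 0.89
```

```bash
python3 -m pendant '[[[0.007,0.055,0.3],[0,0,0]],[[0,0,0.35],[0,0,0]],[[0,0,0.24],[0,0,0]],[[0,0,0],[0,0,0]]]'|grep -E "pos|ft|wid"; python3 -m pendant '[[[0.2,0,0],[0,0,0]],[[0.21,0,0],[0,0,0]],[[0.15,0,0.01],[0,0,0]],[[0.15,0,0.01],[0,0,0]],[[0,0,0],[0,0,0]]]'|grep -E "pos|ft|wid"
python3 - <<'E'
from h import *
grab("scene","scene17");crop("scene17",190,80,390,260,4,"q1")
E
```

```text
position: [0.614, 0.2389, 0.1995]
ft_force: [0.3, 0.7, -0.5]
grip_width: -0.0002
position: [0.5447, 0.2286, 0.2004]
ft_force: [0.2, 0.5, 0.9]
grip_width: 0.0
```

View pics/q1.png

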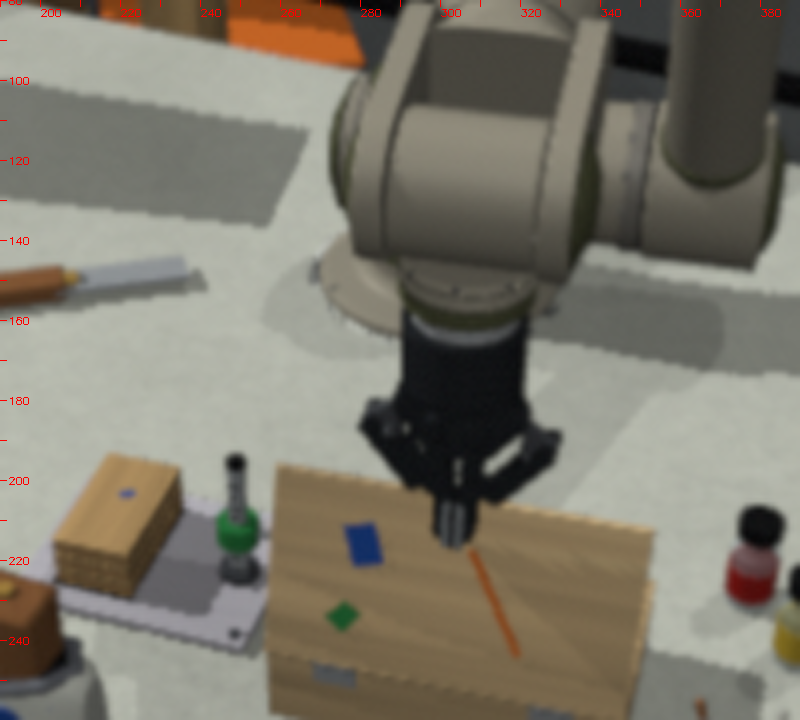

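Lid is tilting shut, with the fingers behind it. I'll continue along the arc.

```bash
python3 -m pendant '[[[0.143,0,0.047],[0,0,0]],[[0.143,0,0.047],[0,0,0]],[[0.125,0,0.083],[0,0,0]],[[0.125,0,0.083],[0,0,0]],[[0.1,0,0.113],[0,0,0]],[[0.1,0,0.113],[0,0,0]],[[0,0,0],[0,0,0]]]'|grep -E "pos|ft|wid"; python3 -m pendant '[[[0.067,0,0.135],[0,0,0]],[[0.067,0,0.135],[0,0,0]],[[0.03,0,0.12],[0,0,0]],[[0.03,0,0.1],[0,0,0]],[[0,0,0],[0,0,0]],[[0,0,0],[0,0,0]]]'|grep -E "pos|ft|wid"
```

```text
position: [0.4724, 0.2175, 0.1498]
ft_force: [0.4, -0.4, 0.4]
grip_width: -0.0002
position: [0.4535, 0.2147, 0.101]
ft_force: [0.5, -0.0, -0.2]
grip_width: -0.0001
```

```bash
python3 -m pendant '[[[0,0,0.07],[0,0,0]],[[0,0,0],[0,0,0]],[[0,0,0],[0,0,0]]]'|grep -E "pos|ft"; python3 -m pendant '[[[0,0,0.01],[0,0,0]],[[0,0,0],[0,0,0]]]'|grep -E "pos|ft"
```

```text
position: [0.4531, 0.2146, 0.0937]
ft_force: [-0.1, 1.1, 0.5]
position: [0.4532, 0.2146, 0.093]
ft_force: [-0.9, -0.4, 4.7]
```

```bash
python3 -m pendant '[[[0,0,0.006],[0,0,0]],[[0,0,0],[0,0,0]]]'|grep -E "pos|ft"; python3 -m pendant '[[[0,0,0.004],[0,0,0]],[[0,0,0],[0,0,0]]]'|grep -E "pos|ft"; python3 go.py .6775 -.03 .25 90
```

```text
position: [0.4532, 0.2147, 0.093]
ft_force: [-2.3, -1.8, 10.5]
position: [0.4532, 0.2147, 0.0929]
ft_force: [-4.1, -1.5, 13.6]
now [0.4532 0.2147 0.0929] psi -171.3 t 55.0 F [-4.1 -1.5 13.6] w -0.0004
turn total [1.000e-03 1.000e-03 1.097e+00] rows>= 10
shift after turn (tool, /0.1) [-2.447  2.243 -1.571] | shift before turn [-1.847 -2.759 -1.569] norm 3.67
```

```bash
python3 -m pendant '[[[0,0,-0.3],[0,0,0]],[[0,0,-0.5],[0,0,0]],[[0,0,-0.5],[0,0,0.1]],[[0,0,-0.5],[0,0,0.11]],[[0,0,-0.1],[0,0,0.11]],[[0,0,0],[0,0,0.11]],[[0,0,0],[0,0,0.11]],[[0,0,0],[0,0,0.11]],[[0,0,0],[0,0,0.11]],[[0,0,0],[0,0,0.11]],[[0,0,0],[0,0,0.11]],[[0,0,0],[0,0,0.11]],[[0,0,0],[0,0,0]]]' 0.6 60|grep -E "pos|ft|wid"
python3 - <<'E'
from h import *
grab("scene","scene18");grab("top","top18")
crop("top18",255,85,355,145,8,"r1");crop("scene18",120,200,360,290,3,"r2")
crop("scene18",130,210,230,285,8,"r3")
E
```

```text
position: [0.4531, 0.2146, 0.2816]
ft_force: [-0.0, -0.5, -0.8]
grip_width: 0.0686
```

View pics/r1.png

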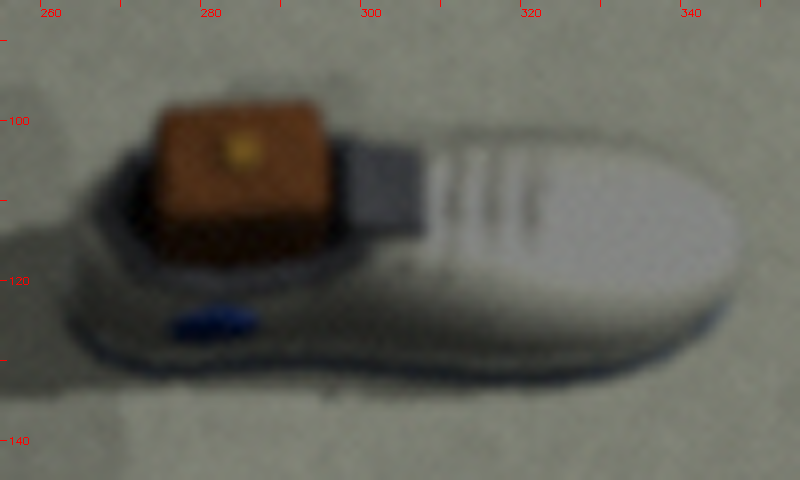

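View pics/r2.png

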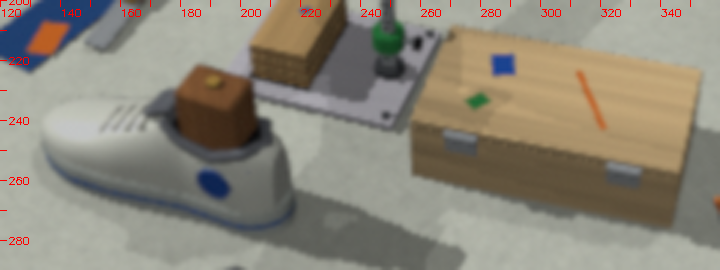

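View pics/r3.png

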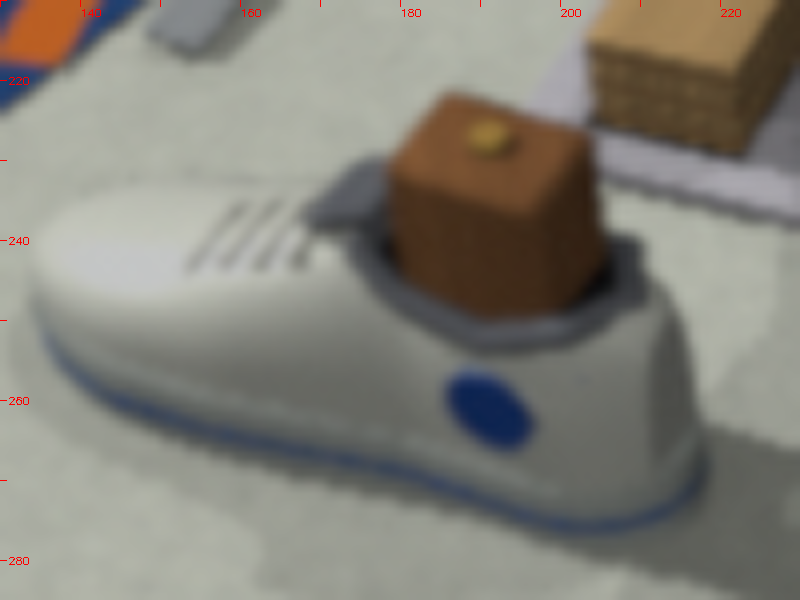

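Run:
```python
from h import *
crop("top18",340,110,440,230,6,"s1");crop("scene18",100,160,230,260,6,"s2")
```

```text
(no output)
```

View pics/s1.png

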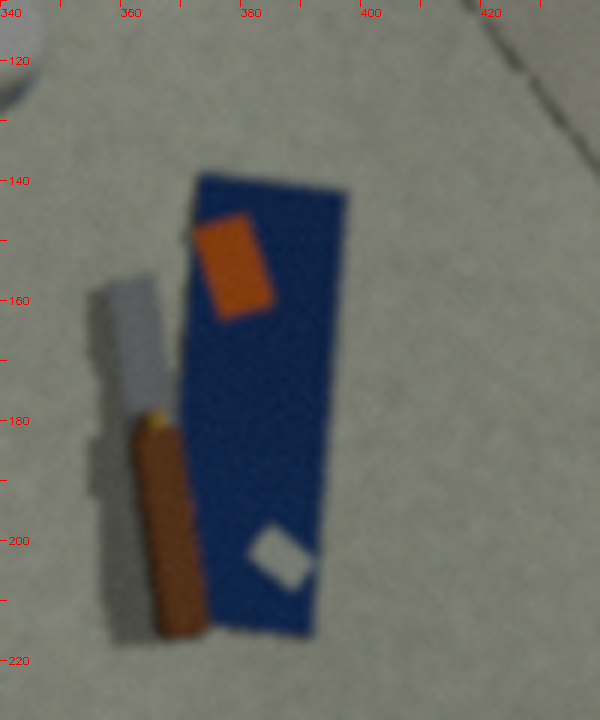

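View pics/s2.png

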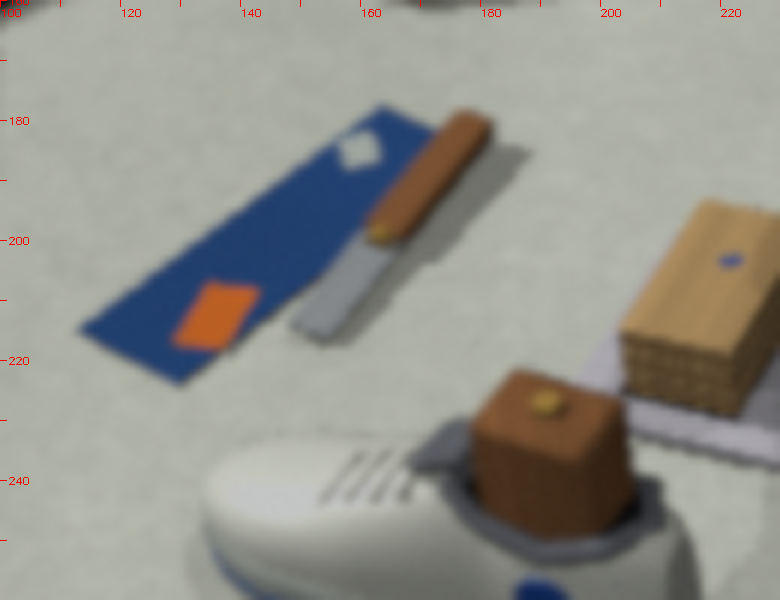

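```bash
python3 -m pendant '[[[0,0,0],[0,0,0]],[[0,0,0],[0,0,0]]]'|grep pos
python3 - <<'E'
from h import *
grab("scene","scene19");grab("top","top19")
crop("top19",340,110,440,230,6,"s3");crop("scene19",100,160,230,260,6,"s4")
a=cv2.imread("pics/top18.png")[110:230,340:410].astype(int);b=cv2.imread("pics/top19.png")[110:230,340:410].astype(int);print(np.abs(a-b).max())
t=fix([(105,283),(155,275),(158,637),(212,632)],340,110,6)
s=fix([(322,343),(290,325),(492,125),(465,108)],100,160,6)
L=[(.115,.013,.0015),(.115,-.013,.0015),(-.075,.013,.008),(-.075,-.013,.008)]
T=[("top",a,l) for a,l in zip(t,L)];S=[("scene",a,l) for a,l in zip(s,L)]
for o in(T,S,T+S):
    p,r=fit(o,[.45,-.3,.1,.009]);print(p[:2].round(4),np.degrees(p[2]).round(1),r.tolist())
E
```

```text
position: [0.4531, 0.2146, 0.2817]
11
[ 0.4468 -0.2856] 5.4 [[0.0, -0.7], [-0.1, -0.2], [0.4, 0.5], [-0.2, 0.4]]
[ 0.4451 -0.2819] 4.9 [[0.8, -0.9], [-0.9, 0.2], [1.1, -0.2], [-1.0, 1.1]]
[ 0.4458 -0.284 ] 5.3 [[-0.4, -0.4], [-0.5, 0.1], [-0.2, 0.9], [-0.8, 0.8], [0.3, -0.9], [-1.4, 0.2], [0.4, -0.3], [-1.8, 1.0]]
```

View pics/s3.png

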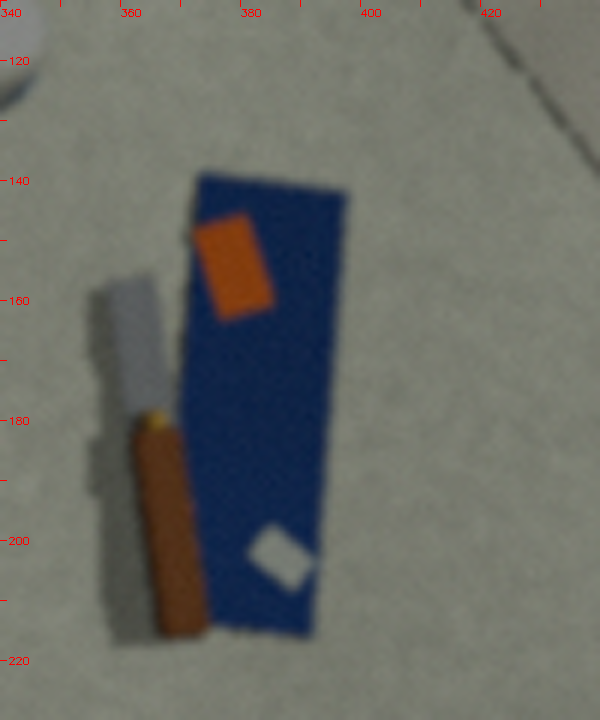

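```bash
python3 go.py .4508 -.2835 .15 185.3
```

```text
now [0.4531 0.2146 0.2817] psi 90.7 t 57.075 F [ 0.2 -0.5 -0.5] w 0.0683
turn total [-0.    -0.    -1.052] rows>= 10
shift after turn (tool, /0.1) [ 0.483 -4.958  1.317] | shift before turn [-4.981 -0.081  1.317] norm 5.15
```

```bash
python3 -m pendant '[[[-0.4,-0.007,0],[0,0,0]],[[-0.4,-0.007,0],[0,0,0]],[[-0.4,-0.007,0],[0,0,0]],[[-0.4,-0.007,0],[0,0,0]],[[-0.4,-0.007,0],[0,0,0]],[[-0.4,-0.007,0],[0,0,0]],[[-0.4,-0.007,0],[0,0,0]],[[-0.4,-0.007,0],[0,0,0]],[[-0.4,-0.007,0],[0,0,0]],[[-0.4,-0.007,0],[0,0,0]],[[-0.4,-0.007,0],[0,0,0]],[[-0.4,-0.007,0],[0,0,0]],[[-0.18,0,0],[0,0,0]],[[0,0,0],[0,0,0]]]' 0.2 60|grep -E pos; python3 -m pendant '[[[0,0,0.13],[0,0,-0.105]],[[0,0,0.13],[0,0,-0.105]],[[0,0,0.13],[0,0,-0.105]],[[0,0,0.13],[0,0,-0.105]],[[0,0,0.13],[0,0,-0.105]],[[0,0,0.13],[0,0,-0.105]],[[0,0,0.13],[0,0,-0.105]],[[0,0,0.13],[0,0,-0.105]],[[0,0,0.13],[0,0,-0.105]],[[0,0,0.13],[0,0,-0.107]],[[0,0,0],[0,0,0]],[[0,0,0],[0,0,0]]]'|grep -E "pos|wid"; python3 go.py .4508 -.2835 .0255 185.3
```

```text
position: [0.4501, -0.2838, 0.2814]
position: [0.4505, -0.2829, 0.1525]
grip_width: 0.0512
now [ 0.4505 -0.2829  0.1525] psi -174.8 t 60.325 F [0.2 0.2 0.2] w 0.0512
turn total [-0.     0.    -0.001] rows>= 1
shift after turn (tool, /0.1) [-0.002 -0.006  1.27 ] | shift before turn [-0.002 -0.006  1.27 ] norm 1.27
```

```bash
python3 -m pendant '[[[-0.002,-0.006,0.3],[0,0,0]],[[0,0,0.4],[0,0,0]],[[0,0,0.35],[0,0,0]],[[0,0,0.22],[0,0,0]],[[0,0,0],[0,0,0]],[[0,0,0],[0,0,0]]]'|grep -E "pos|ft"; python3 -m pendant '[[[0,0,0],[0,0,0]],[[0,0,0],[0,0,0]],[[0,0,0],[0,0,0]],[[0,0,0],[0,0,0]]]' -1 80|grep -E "pos|ft|wid"; python3 -m pendant '[[[0,0,-0.1],[0,0,0]],[[0,0,-0.4],[0,0,0]],[[0,0,-0.5],[0,0,0]],[[0,0,0],[0,0,0]],[[0,0,0],[0,0,0]]]'|grep -E "pos|ft|wid"
python3 - <<'E'
from h import *
grab("scene","scene20")
crop("scene20",80,100,260,240,4,"u1")
E
python3 go.py .479 -.3365 .127 172.3
```

```text
position: [0.451, -0.2844, 0.026]
ft_force: [-0.5, -0.8, -0.5]
position: [0.4508, -0.2842, 0.0261]
ft_force: [-0.8, 2.3, 9.4]
grip_width: 0.0239
position: [0.4501, -0.2837, 0.1245]
ft_force: [0.2, 0.3, -1.8]
grip_width: 0.0237
now [ 0.45   -0.2836  0.1239] psi -174.7 t 62.25 F [ 0.  -0.2 -2.1] w 0.024
turn total [ 0.001 -0.001  0.144] rows>= 2
shift after turn (tool, /0.1) [-0.359 -0.485 -0.031] | shift before turn [-0.24  -0.553 -0.032] norm 0.6
```

View pics/u1.png

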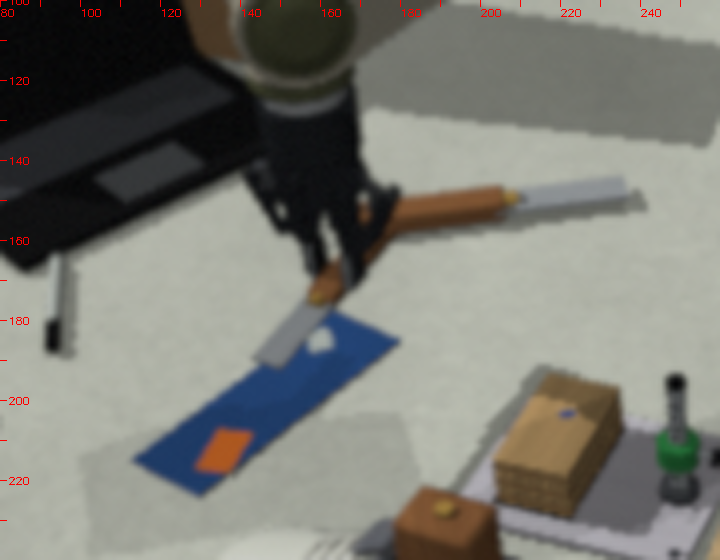

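```bash
python3 -m pendant '[[[0,0,0],[0,0,0.072]],[[0,0,0],[0,0,0.072]],[[-0.18,-0.24,0],[0,0,0]],[[-0.18,-0.24,0],[0,0,0]],[[0,0,0.4],[0,0,0]],[[0,0,0.4],[0,0,0]],[[0,0,0],[0,0,0]],[[0,0,0],[0,0,0]]]'|grep -E "pos|ft"; python3 -m pendant '[[[0,0,0.07],[0,0,0]],[[0,0,0],[0,0,0]],[[0,0,0],[0,0,0]]]'|grep -E "pos|ft"; python3 go.py .4794 -.3358 .0286 172.3
```

```text
position: [0.48, -0.3367, 0.0455]
ft_force: [0.0, -0.9, -0.4]
position: [0.4798, -0.3365, 0.0382]
ft_force: [0.1, 0.4, -2.0]
now [ 0.4798 -0.3365  0.0382] psi 172.3 t 63.625 F [ 0.1  0.4 -2. ] w 0.0236
turn total [-0.  0.  0.] rows>= 1
shift after turn (tool, /0.1) [0.005 0.006 0.096] | shift before turn [0.005 0.006 0.096] norm 0.1
```

```bash
python3 -m pendant '[[[0,0,0.07],[0,0,0]],[[0,0,0],[0,0,0]],[[0,0,0],[0,0,0]]]'|grep -E "pos|ft"; python3 -m pendant '[[[0,0,0.02],[0,0,0]],[[0,0,0],[0,0,0]]]'|grep -E "pos|ft";python3 -m pendant '[[[0,0,0.01],[0,0,0]],[[0,0,0],[0,0,0]]]'|grep -E "pos|ft"
```

```text
position: [0.4797, -0.3364, 0.0307]
ft_force: [0.4, 0.6, -0.9]
position: [0.4798, -0.3365, 0.0289]
ft_force: [-0.6, 0.5, 1.1]
position: [0.4797, -0.3365, 0.0285]
ft_force: [-2.4, 1.3, 8.0]
```

Contact. I'll release, rise and turn for the shoe.

```bash
python3 -m pendant '[[[0,0,-0.005],[0,0,0]],[[0,0,0],[0,0,0]],[[0,0,0],[0,0,0]],[[0,0,0],[0,0,0]]]' 0.2|grep -E "pos|ft|wid"; python3 -m pendant '[[[0,0,-0.2],[0,0,0]],[[0,0,-0.5],[0,0,0]],[[0,0,-0.5],[0,0,0]],[[0,0,-0.5],[0,0,0]],[[0,0,-0.5],[0,0,0]],[[0.3,0.4,-0.1],[0,0,0]],[[0.3,0.4,0],[0,0,0]],[[0.3,0.4,0],[0,0,0]],[[0,0.3,0],[0,0,0.11]],[[0,0,0],[0,0,0.11]],[[0,0,0],[0,0,0.11]],[[0,0,0],[0,0,0.11]],[[0,0,0],[0,0,0.11]],[[0,0,0],[0,0,0.11]],[[0,0,0],[0,0,0.11]],[[0,0,0],[0,0,0.11]],[[0,0,0],[0,0,0]]]' 0.6|grep -E "pos|ft|wid"
python3 - <<'E'
from h import *
grab("scene","scene21");grab("top","top21")
crop("top21",340,110,440,230,6,"v1");crop("scene21",100,160,360,280,3,"v2")
t=fix([(160,108),(322,103),(328,212),(158,217)],255,85,8)   # r1 block top corners toeside... heel-far,toe-far,toe-near,heel-near
s=fix([(452,95),(590,140),(535,212),(395,165)],130,210,8)   # r3: back(toe? ) order: near-robot toe.., 
print(at_z("top",t,.148).round(4)[:,:2].tolist());print(at_z("scene",s,.148).round(4)[:,:2].tolist())
kt=fix([(242,150)],255,85,8);ks=fix([(490,135)],130,210,8);print("knob",tri(kt[0],ks[0]))
E
python3 go.py .6775 -.029 .25 90
```

```text
position: [0.4797, -0.3364, 0.0281]
ft_force: [0.4, 0.4, -0.2]
grip_width: 0.051
position: [0.4104, -0.1757, 0.2582]
ft_force: [0.2, -0.2, -0.3]
grip_width: 0.0681
[[0.6964, -0.0022], [0.6975, -0.0591], [0.6574, -0.0602], [0.6563, -0.0009]]
[[0.6603, -0.0529], [0.6595, 0.0001], [0.6961, 0.002], [0.697, -0.051]]
knob [ 0.67717799 -0.02862887  0.15396536]
now [ 0.4105 -0.1757  0.2582] psi 93.3 t 67.225 F [ 1.2 -0.2  0.4] w 0.0683
turn total [0.    0.    0.037] rows>= 1
shift after turn (tool, /0.1) [1.467 2.67  0.082] | shift before turn [1.308 2.751 0.082] norm 3.05
```

View pics/v1.png

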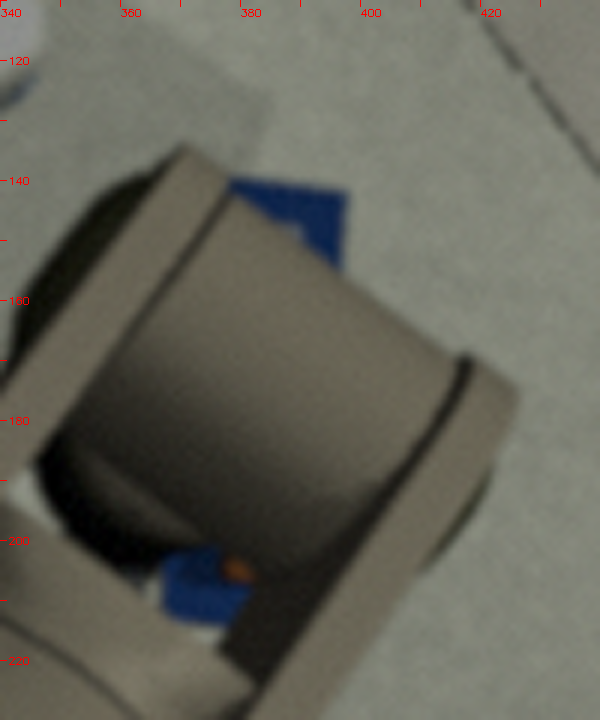

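View pics/v2.png

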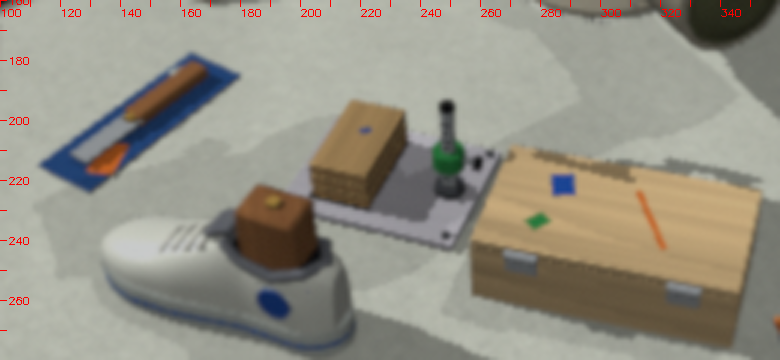

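```bash
python3 go.py .6772 -.0406 .23 91
```

```text
now [ 0.4105 -0.1757  0.2582] psi 93.3 t 67.225 F [ 1.2 -0.2  0.4] w 0.0683
turn total [0.    0.    0.026] rows>= 1
shift after turn (tool, /0.1) [1.304 2.691 0.282] | shift before turn [1.193 2.742 0.282] norm 3.0
```

```bash
python3 -m pendant '[[[0,0,0],[0,0,0.026]],[[0.186,0.384,0],[0,0,0]],[[0.186,0.384,0],[0,0,0]],[[0.186,0.384,0],[0,0,0]],[[0.186,0.384,0],[0,0,0]],[[0.186,0.384,0],[0,0,0]],[[0.186,0.384,0],[0,0,0]],[[0.186,0.384,0],[0,0,0]],[[0,0,0.28],[0,0,0]],[[0,0,0],[0,0,0]],[[0,0,0],[0,0,0]]]' 0.6 60|grep -E "pos|ft|wid";python3 go.py .6772 -.0406 .122 91
```

```text
position: [0.6775, -0.0421, 0.2313]
ft_force: [0.5, -0.7, 0.6]
grip_width: 0.0685
now [ 0.6775 -0.0421  0.2313] psi 90.8 t 68.6 F [ 0.5 -0.7  0.6] w 0.0685
turn total [ 0.001  0.    -0.002] rows>= 1
shift after turn (tool, /0.1) [ 0.015 -0.002  1.093] | shift before turn [ 0.015 -0.003  1.093] norm 1.09
```

```bash
python3 -m pendant '[[[0.015,0,0.2],[0,0,-0.002]],[[0,0,0.3],[0,0,0]],[[0,0,0.3],[0,0,0]],[[0,0,0.2],[0,0,0]],[[0,0,0.09],[0,0,0]],[[0,0,0],[0,0,0]],[[0,0,0],[0,0,0]]]'|grep -E "pos|ft|wid";python3 -m pendant '[[[0,0,0],[0,0,0]],[[0,0,0],[0,0,0]],[[0,0,0],[0,0,0]],[[0,0,0],[0,0,0]]]' -1 40|grep -E "pos|ft|wid";python3 -m pendant '[[[0,0,0],[0,0,0]],[[0,0,0],[0,0,0]],[[0,0,0],[0,0,0]]]' -1 120|grep -E "pos|ft|wid"
```

```text
position: [0.6779, -0.0405, 0.1226]
ft_force: [-0.1, 0.0, 0.4]
grip_width: 0.0685
position: [0.678, -0.0404, 0.1222]
ft_force: [2.8, 0.0, 6.0]
grip_width: 0.0438
position: [0.6781, -0.0404, 0.1225]
ft_force: [2.0, -0.4, 7.5]
grip_width: 0.0428
```

```bash
python3 -m pendant '[[[0,0,-0.05],[0,0,0]],[[0,0,-0.1],[0,0,0]],[[0,0,-0.25],[0,0,0]],[[0,0,0],[0,0,0]],[[0,0,0],[0,0,0]]]'|grep -E "pos|ft|wid";python3 - <<'E'
from h import *
o=env.observe();print(o["wrist_torque"].round(3))
grab("scene","scene22");crop("scene22",120,190,240,290,6,"w1")
E
```

```text
position: [0.6769, -0.0401, 0.1601]
ft_force: [0.3, -0.1, -6.6]
grip_width: 0.043
[0.097 0.003 0.04 ]
```

View pics/w1.png

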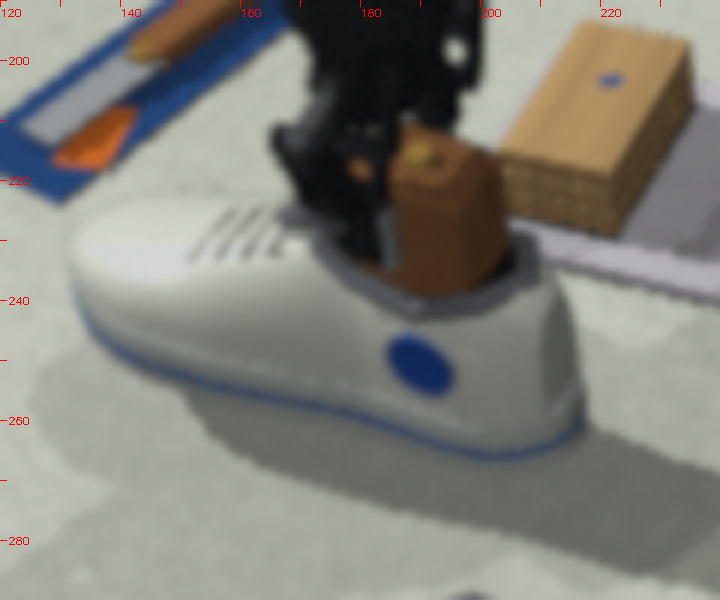

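```bash
python3 -m pendant '[[[0,0,-0.25],[0,0,0]],[[0,0,-0.35],[0,0,0]],[[0,0,-0.3],[0,0,0]],[[0,0,-0.1],[0,0,-0.05]],[[0,0,0],[0,0,-0.09]],[[0,0,0],[0,0,-0.09]],[[0,0,0],[0,0,-0.09]],[[0,0,0],[0,0,-0.09]],[[0,0,0],[0,0,-0.09]],[[0,0,0],[0,0,-0.09]],[[0,0,0],[0,0,-0.09]],[[0,0,0],[0,0,-0.09]],[[0,0,0],[0,0,-0.09]],[[0,0,0],[0,0,-0.09]],[[0,0,0],[0,0,-0.09]],[[0,0,0],[0,0,-0.027]],[[0,0,0],[0,0,0]],[[0,0,0],[0,0,0]]]'|grep -E "pos|ft|wid";python3 go.py .4490 -.0742 .2625 186.9
```

```text
position: [0.6773, -0.0403, 0.2605]
ft_force: [-0.2, -0.3, -5.5]
grip_width: 0.0428
now [ 0.6773 -0.0403  0.2605] psi -173.0 t 73.275 F [-0.2 -0.3 -5.5] w 0.0428
turn total [ 0.    -0.001  0.001] rows>= 1
shift after turn (tool, /0.1) [ 2.307 -0.062 -0.02 ] | shift before turn [ 2.307 -0.06  -0.017] norm 2.31
```

```bash
python3 -m pendant '[[[0.15,0,0],[0,0,0]],[[0.28,-0.008,0],[0,0,0]],[[0.28,-0.008,0],[0,0,0]],[[0.28,-0.008,0],[0,0,0]],[[0.28,-0.008,0],[0,0,0]],[[0.28,-0.008,0],[0,0,0]],[[0.28,-0.008,0],[0,0,0]],[[0.28,-0.008,0],[0,0,0]],[[0.15,0,0],[0,0,0]],[[0.047,0,0],[0,0,0]],[[0,0,0],[0,0,0]],[[0,0,0],[0,0,0]],[[0,0,0],[0,0,0]]]'|grep -E "pos|ft|wid";python3 go.py .4490 -.0742 .19 186.9
python3 - <<'E'
from h import *
grab("scene","scene23");crop("scene23",150,120,290,260,5,"w2")
E
```

```text
position: [0.4495, -0.074, 0.2611]
ft_force: [0.1, 0.3, -5.4]
grip_width: 0.0431
now [ 0.4495 -0.074   0.2611] psi -173.0 t 74.9 F [ 0.1  0.3 -5.4] w 0.0431
turn total [ 0.    -0.     0.001] rows>= 1
shift after turn (tool, /0.1) [ 0.006 -0.002  0.711] | shift before turn [ 0.006 -0.002  0.711] norm 0.71
```

View pics/w2.png

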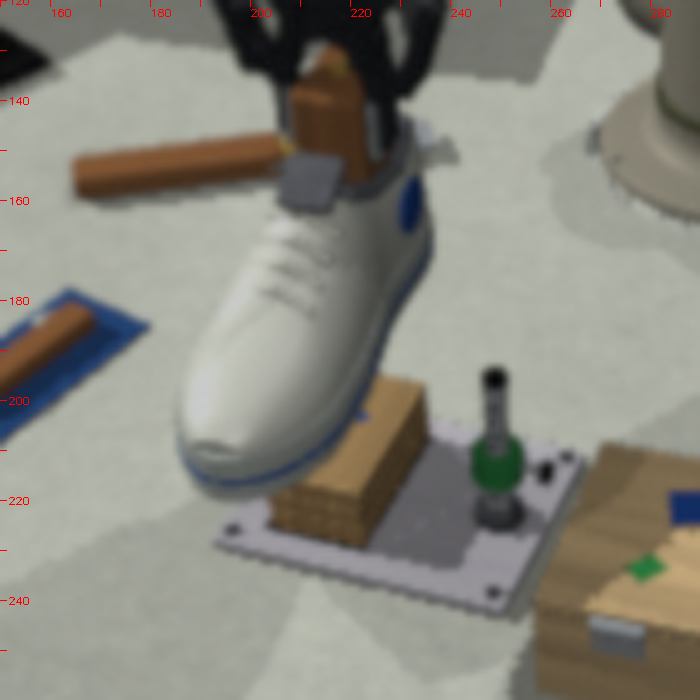

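Run:
```python
from h import *
o=env.observe();R=np.array(o["tool_rot"]);p=np.array(o["position"])
print(proj("scene",[p+R@np.array([.012,0,-.0315]),p+R@np.array([-.193,0,.11])]))
crop("scene23",180,120,260,180,8,"w3")
```

```text
[[217.23512843 132.51278904]
 [190.71594634 216.48723038]]
```

```bash
python3 -m pendant '[[[0.006,-0.002,0.2],[0,0,0]],[[0,0,0.3],[0,0,0]],[[0,0,0.2],[0,0,0]],[[0,0,0],[0,0,0]],[[0,0,0],[0,0,0]]]'|grep -E "pos|ft|wid";python3 go.py .4490 -.0742 .1775 186.9
```

```text
position: [0.4491, -0.0745, 0.1921]
ft_force: [0.4, 1.1, -5.4]
grip_width: 0.0426
now [ 0.4491 -0.0745  0.1921] psi -173.0 t 75.575 F [ 0.4  1.1 -5.4] w 0.0426
turn total [-0.001  0.001  0.001] rows>= 1
shift after turn (tool, /0.1) [0.001 0.003 0.146] | shift before turn [0.001 0.003 0.146] norm 0.15
```

View pics/w3.png

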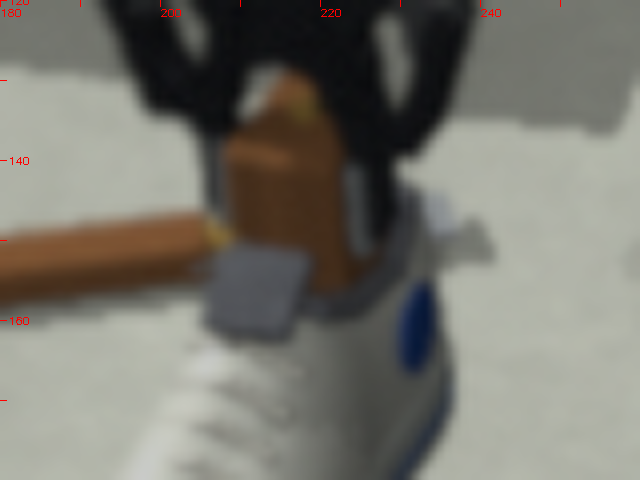

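Knob at (217.5,133) versus the predicted (217.2,132.5), so there's been no slip. Lowering.

```bash
python3 -m pendant '[[[0,0.002,0.06],[0,0,0]],[[0,0,0.05],[0,0,0]],[[0,0,0],[0,0,0]],[[0,0,0],[0,0,0]]]'|grep -E "pos|ft|wid";python3 -m pendant '[[[0,0,0.02],[0,0,0]],[[0,0,0],[0,0,0]],[[0,0,0],[0,0,0]]]'|grep -E "pos|ft|wid"
```

```text
position: [0.4486, -0.0741, 0.1803]
ft_force: [-0.2, -1.1, -5.2]
grip_width: 0.0428
position: [0.4486, -0.0741, 0.1783]
ft_force: [-0.1, -0.9, -5.0]
grip_width: 0.0426
```

```bash
python3 -m pendant '[[[-0.003,0,0.01],[0,0,0]],[[0,0,0],[0,0,0]],[[0,0,0],[0,0,0]]]'|grep -E "pos|ft|wid";python3 -m pendant '[[[0,0,0.005],[0,0,0]],[[0,0,0],[0,0,0]],[[0,0,0],[0,0,0]]]'|grep -E "pos|ft|wid"
```

```text
position: [0.4489, -0.0741, 0.1773]
ft_force: [-0.3, 0.2, -2.7]
grip_width: 0.0432
position: [0.449, -0.0741, 0.1772]
ft_force: [-2.3, 1.5, 5.9]
grip_width: 0.0429
```

```bash
python3 -m pendant '[[[0,0,-0.003],[0,0,0]],[[0,0,0],[0,0,0]],[[0,0,0],[0,0,0]]]' -1 20|grep -E "pos|ft|wid";python3 -m pendant '[[[0,0,0],[0,0,0]],[[0,0,0],[0,0,0]],[[0,0,0],[0,0,0]],[[0,0,0],[0,0,0]]]' 0.2|grep -E "pos|ft|wid"; python3 -m pendant '[[[0,0,0],[0,0,0]],[[0,0,0],[0,0,0]],[[0,0,0],[0,0,0]]]' 0.6|grep -E "pos|ft|wid"
python3 - <<'E'
from h import *
grab("scene","scene24");crop("scene24",150,120,290,260,5,"x1")
E
```

```text
position: [0.4489, -0.0741, 0.1773]
ft_force: [-3.1, 0.3, 5.4]
grip_width: 0.0428
position: [0.4489, -0.074, 0.177]
ft_force: [0.1, -0.6, -0.0]
grip_width: 0.051
position: [0.4488, -0.074, 0.177]
ft_force: [-0.5, -0.0, -0.5]
grip_width: 0.0686
```

View pics/x1.png

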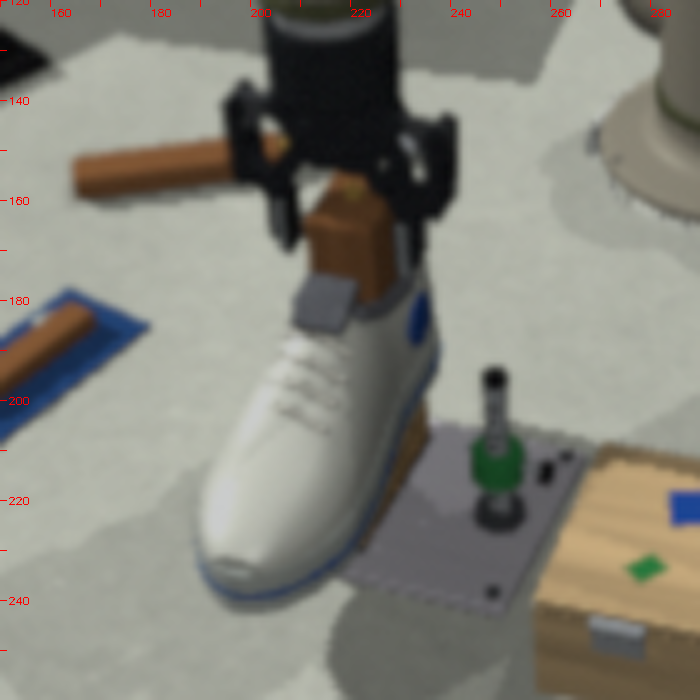

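Shoe stands level on the stack. I'll rise straight up, clear out and check everything.

```bash
python3 -m pendant '[[[0,0,-0.1],[0,0,0]],[[0,0,-0.3],[0,0,0]],[[0,0,-0.4],[0,0,0]],[[0,0,-0.4],[0,0,0]],[[0.3,0.4,-0.1],[0,0,0]],[[0.3,0.5,0],[0,0,0]],[[0.3,0.5,0],[0,0,0]],[[0.3,0.5,0],[0,0,0]],[[0,0.5,0],[0,0,0]],[[0,0.4,0],[0,0,0]],[[0,0,0],[0,0,0]],[[0,0,0],[0,0,0]]]'|grep -E "pos|ft|wid"
python3 - <<'E'
from h import *
for n in("scene","top"):
    grab(n,n+"25");crop(n+"25",110,60,410,270,2,n+"y")
crop("top25",245,90,335,220,6,"y1");crop("scene25",160,140,280,260,6,"y2")
E
```

```text
position: [0.2956, 0.1889, 0.3074]
ft_force: [-0.1, 0.5, 0.0]
grip_width: 0.0687
```

View pics/topy.png

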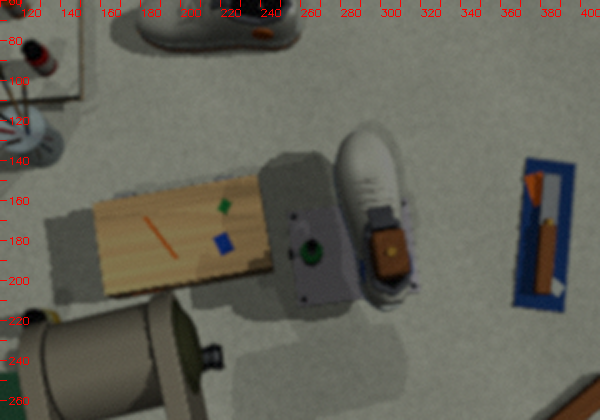

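View pics/sceney.png

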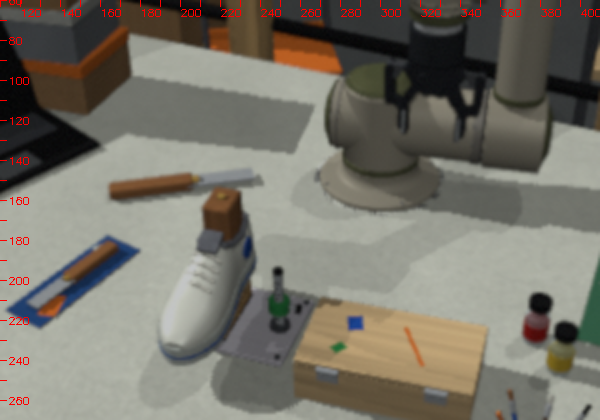

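View pics/y1.png

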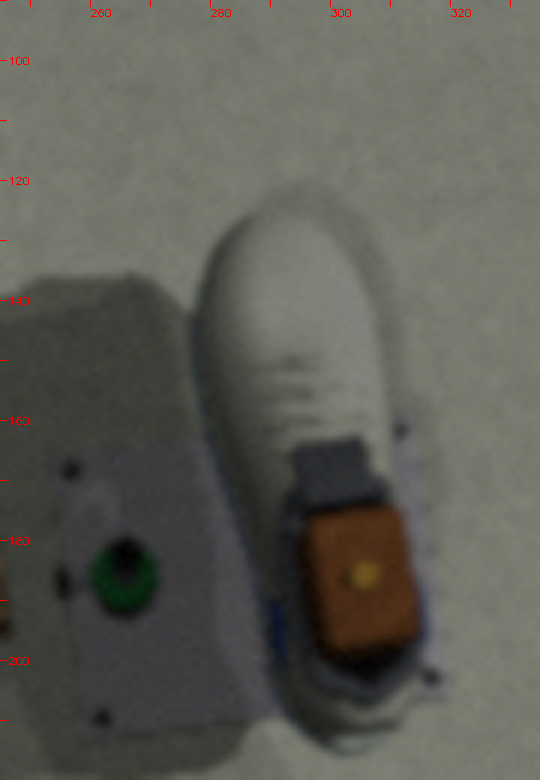

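View pics/y2.png

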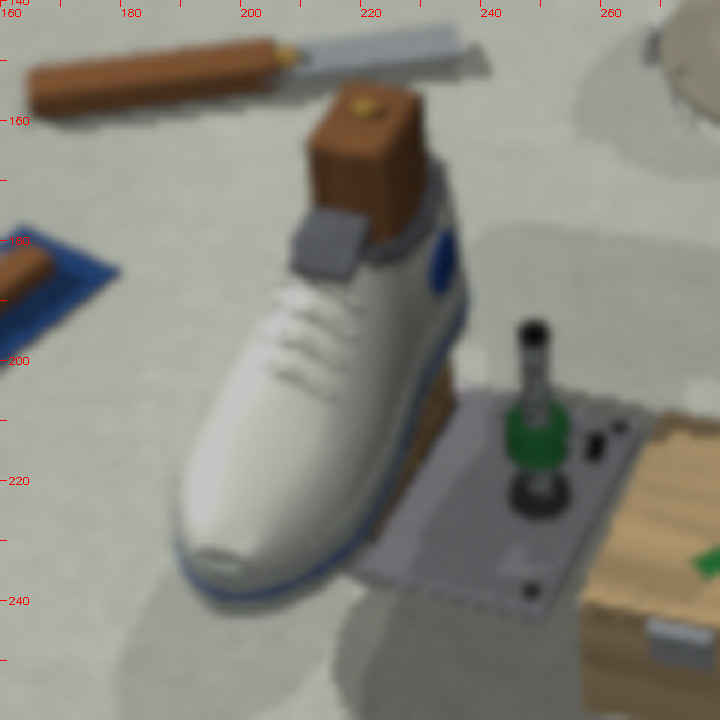

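Run:
```python
from h import *
print(tri(fix([(364,573)],245,90,6)[0],fix([(366,106)],160,140,6)[0]))
c=at_z("top",fix([(305,520),(403,506),(420,632),(320,647)],245,90,6),.203);print(c.round(4)); m=c[:2].mean(0)-c[2:].mean(0);print(np.degrees(np.arctan2(m[1],m[0])),c.mean(0))
c=at_z("scene",fix([(342,85),(423,97),(392,158),(312,143)],160,140,6),.203);print(c.round(4),c.mean(0));m=c[2:].mean(0)-c[:2].mean(0);print(np.degrees(np.arctan2(m[1],m[0])))
o=env.observe();print(o["time_s"],o["position"],o["ft_force"])
```

```text
[ 0.43738075 -0.07294548  0.2100098 ]
[[ 0.4625 -0.0506  0.203 ]
 [ 0.4681 -0.0927  0.203 ]
 [ 0.4136 -0.0984  0.203 ]
 [ 0.4077 -0.0558  0.203 ]]
5.659546069654987 [ 0.437972   -0.07436214  0.203     ]
[[ 0.417  -0.0971  0.203 ]
 [ 0.4096 -0.0553  0.203 ]
 [ 0.4614 -0.0434  0.203 ]
 [ 0.4666 -0.0847  0.203 ]] [ 0.43866148 -0.07012327  0.203     ]
13.477906412117909
80.1 [0.29578228 0.18842971 0.30721179] [ 0.4070837  -0.7669399   0.19341472]
```

Run:
```python
from rig import env
print(env.close_job())
```

```text
the job is handed in; nothing more can be done
None
```

The sneaker stands level on a stack of three riser boards, the case lid is shut and the knife is back on its mat. I handed the job in at 80.1 s of the 210 s allowed; the hand-in gives no verdict.

**What I did**
- I prised the lid open to just past upright with the smaller knife and laid the knife flat on the mat.
- I stacked the third board from each pile and the second from pile b squarely on the dark rectangle. The other three boards stayed in the case.
- I closed the lid before moving the sneaker, then placed the sneaker toe away from the robot, along the boards.
- The knife was knocked off the mat partway through. I saw it in a picture and put it back before handling the sneaker.

**Last checks**
- **Stack height:** three boards come to 45 mm. The green band measured about 36 to 56 mm above the plate and looked unmoved at the end.
- **Stack position:** the boards came out within about 2–3 mm of the rectangle's centre. The top camera alone agreed to about 1–2 mm between boards.
- **Sneaker position:** the shoe tree's knob is about 3 mm from where it should be, at the expected height.
- **Sneaker heading:** the top camera gave 5.7° and the side camera 13.5°, against a target of 6.9°. I rely on the top view and the gripper's own angle at release (7.0°), since the side view of the block is coarse.
- **Everything else:** the lid is flush, the knife is flat on the mat, the jars, and the glass as far as it was in view, looked unmoved, and the gripper is clear.

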